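Close the thread pots and put them away in the drawer

TASK

The embroidery is done for the day, so put the thread pots away: pull the chest's drawer right out to its stop, put every pot that is on the table into the drawer standing upright with the lid of its own colour properly seated on it, then push the drawer fully shut. A lid whose pot is not there stays on the table, and the spools, tape, shears and notebook stay where they are.

Things in the scene. Friction and masses are not known exactly. Their poses are not given: they have to be found in the camera images.
- pot_crimson: crimson thread pot (may be absent): round, open on top, 64 mm across, 52 mm high, wall 4 mm, 0.11 to 0.2 kg; a spool of crimson thread is fixed inside, its top 36 mm above the pot's underside. With its lid seated it is 76 mm high to the knob's top. Origin: centre of its underside; z up. Starts upright on the table.
- pot_ochre: ochre thread pot (may be absent): round, open on top, 64 mm across, 52 mm high, wall 4 mm, 0.11 to 0.2 kg; a spool of ochre thread is fixed inside, its top 36 mm above the pot's underside. With its lid seated it is 76 mm high to the knob's top. Origin: centre of its underside; z up. Starts upright on the table.
- pot_teal: teal thread pot (may be absent): round, open on top, 64 mm across, 52 mm high, wall 4 mm, 0.11 to 0.2 kg; a spool of teal thread is fixed inside, its top 36 mm above the pot's underside. With its lid seated it is 76 mm high to the knob's top. Origin: centre of its underside; z up. Starts upright on the table.
- pot_ivory: ivory thread pot (may be absent): round, open on top, 64 mm across, 52 mm high, wall 4 mm, 0.11 to 0.2 kg; a spool of ivory thread is fixed inside, its top 36 mm above the pot's underside. With its lid seated it is 76 mm high to the knob's top. Origin: centre of its underside; z up. Starts upright on the table.
- lid_crimson: crimson lid of the crimson pot (always there), 0.04 kg: disc 62 mm across, 6 mm thick; under it a plug 47 mm across (42 at its foot), 10 mm deep, that sits loosely in the pot's mouth, disc on the rim; on top a brass knob 22 mm across, 18 mm high. Origin: centre of the plug's underside, z up: disc top at 16 mm, knob top at 34; seated, 42 mm above the pot's underside. Starts on the table, knob up.
- lid_ochre: ochre lid of the ochre pot (always there), 0.04 kg: disc 62 mm across, 6 mm thick; under it a plug 47 mm across (42 at its foot), 10 mm deep, that sits loosely in the pot's mouth, disc on the rim; on top a brass knob 22 mm across, 18 mm high. Origin: centre of the plug's underside, z up: disc top at 16 mm, knob top at 34; seated, 42 mm above the pot's underside. Starts on the table, knob up.
- lid_teal: teal lid of the teal pot (always there), 0.04 kg: disc 62 mm across, 6 mm thick; under it a plug 47 mm across (42 at its foot), 10 mm deep, that sits loosely in the pot's mouth, disc on the rim; on top a brass knob 22 mm across, 18 mm high. Origin: centre of the plug's underside, z up: disc top at 16 mm, knob top at 34; seated, 42 mm above the pot's underside. Starts on the table, knob up.
- lid_ivory: ivory lid of the ivory pot (always there), 0.04 kg: disc 62 mm across, 6 mm thick; under it a plug 47 mm across (42 at its foot), 10 mm deep, that sits loosely in the pot's mouth, disc on the rim; on top a brass knob 22 mm across, 18 mm high. Origin: centre of the plug's underside, z up: disc top at 16 mm, knob top at 34; seated, 42 mm above the pot's underside. Starts on the table, knob up.
- chest: wooden thread chest, fixed, 250 mm deep (x), 320 wide (y), 135 high, one drawer. Origin: centre of its underside; its front faces its own -x, roughly to the robot. On the rear of its top, from 25 mm behind the centre, a fixed tray of swatches and a spool, up to 70 mm high. The underside of its top is 123 mm above the table.
- chest_drawer0 (a joint): how far the drawer is pulled out, m: 0 shut, 0.174 at its stop; slides along the chest's own -x. Friction about 1 N plus 4 N per m/s; it stays where it is left. May start up to 20 mm ajar.
- chest_drawer0_handle (a point): middle of the drawer's brass bar handle, on the bar's axis, 97 mm above the table, 38 mm below the chest's top: a level round bar 11 mm thick, 120 mm long along the chest's y, 35 mm in front of the drawer's face (clear gap 29 mm), on posts 51 mm either side of the middle; nothing below it. Moves with the drawer; axes parallel to the chest's.
- drawer_floor (a point): point on the drawer's inner floor, 22 mm above the table, mid-width, in the middle of what is uncovered at the stop; moves with the drawer, axes as the chest's (+x into the chest). From it the inside reaches 84 mm to the front (-x), 121 to the back (beyond 84 under the chest's top), 139 to each side; side walls 91 mm above the floor, front 100. Three pots fit in a row along y at 82 mm spacing.
- tape: rolled measuring tape, pink, a flat disc 62 mm across and 20 mm high; not part of the job. Origin: centre of its underside.
- spool_green: standing spool of green thread, wooden flanges 60 mm across, 52 mm high; not part of the job. Origin: centre of its underside.
- spool_plum: standing spool of plum thread, wooden flanges 60 mm across, 52 mm high; not part of the job. Origin: centre of its underside.
- shears: tailor's shears lying flat, 220 mm long, 12 mm high; not part of the job. Origin: the pivot, blades to +x.
- notebook: leather notebook lying flat, 200 x 145 x 24 mm; not part of the job. Origin: centre of its underside.
Mind the look-alikes: they are no part of the job. What is shaped like the lid_teal but blue is not meant.

How it is judged:
By the outcome, as a careful person would: the job done as asked, in the order asked, and still so for the second after the job is handed in, with the robot touching nothing.
Of pot_crimson, pot_ochre, pot_teal, pot_ivory only 2 to 3 are there at a start; the rules pass over those that are not, and their reading is None.
At some moment in a run one of pot_crimson, pot_ochre, pot_teal, pot_ivory, lid_crimson, lid_ochre, lid_teal, lid_ivory may be knocked a few centimetres aside while the robot is not near it.
It also fails if it takes over 210 s, if anything falls off the work surface, if the arm or the gripper's body presses on something with over 40 N, if the wrist force passes 120 N, or if a joint passes its speed limit or range.

ROBOT

A 6-joint arm with a two-finger parallel gripper is mounted at the origin on the work surface. World frame = base frame: x ahead of the robot, y to its left, z up, the work surface at z = 0. Lengths are in m, angles in rad, forces in N, time in s.
With the tool pointing down it reaches from about 0.225 to 0.725 m from the base axis. Payload 3.1 kg.
Tool frame: the origin (TCP) lies at the very end of the fingers, on their centre line; the grasp point (between the pads) lies pinch_z behind it (pinch_z is the distance from the TCP to the grasp point, in m); z points along the fingers, y is the line along which they close (so a half turn about z gives the same grasp; the last joint's range is limited). The gripper opens to 85 mm and grips with 20 to 120 N. Pads are 22 mm wide; open, the fingers measure 114 mm over their backs; the gripper's body (76 mm by 85 mm) begins 54 mm behind the grasp point. The pads swing forward as they close: fully open they stand 13 mm farther back than shut.
Start: joints at [-1.292, 0.048, 0.099, 1.622, 0, 1.443], TCP at [0.208, -0.482, 0.231] pointing down, gripper open.
Joint ranges: [-2.91, 2.91], [-0.99, 1.94], [-1.21, 1.42], [-2.12, 2.29], [-1.49, 1.47], [-3.14, 3.14]. Speed limits (rad/s): [2.79, 2.79, 3.14, 3.14, 3.14, 3.14].

INTERFACE

Orientations are given as a rotation vector (axis times angle).
In Python, from workcell import * gives the robot as it stands. The module is installed in compiled form; this text tells all that it offers.
- The arm moves only by the tool drive_tool, never from a script. Its arguments are lists of equal length, an entry for each row: "rotation": the turn, a rotation vector about the tool's x, y, z in degrees, a list of three; "translation": the shift along the tool's x, y, z in mm, a list of three; "gripper": the gripper's target within -1 to 1 (fully open at 1, half-way at 0, shut at -1). In form: {"rotation": [[ax, ay, az], ...], "translation": [[dx, dy, dz], ...], "gripper": [gripper, ...]}. A call has 1 to 8 rows; each row shifts and turns the commanded pose from where the row before left it, along the tool's axes as they then stand; what a row does not reach is not made up. A row lasts 1/10 s, in which the tool goes at most 50 mm and 8.59 degrees, less where a joint would pass 70% of its speed; a pose out of reach is approached as far as the arm can. A call is refused whole if a number of a shift passes 50 or a number of a turn 8.59, either way. A call with a gripper value outside its range is refused whole. The fingers move at their own pace and stop on an object; "grip_force" is the grip in N (left out, the last holds). Time passes only in rows, so rows that do not move let the fingers close. It gives the time, the measured TCP pose, the force, the opening and the grip force at its end, in the units of the state.
- get_obs(): the state, without advancing time (a new reading comes with each control period).
- camera(name): name is "scene" or "side" or "wrist"; returns the picture (384x512x3 uint8, red, green, blue); there is no depth.
- get_calibration(name): a dict with "intrinsics" (3x3 intrinsics, pixels), "k1" (the pictures are not rectified: a ray, as slopes to the right and down, at radius r is drawn at 1 + k1 r^2 times it, then the intrinsics apply), "world_from_camera" (4x4, takes a point from camera to world coordinates). Camera axes: x right, y down, z forward; pixel columns grow to the right and rows downward; lengths in m; the calibration is good to about 2 mm. A picture is of the moment at which its call begins: read the wrist's pose just before it. get_calibration takes no time and is no camera call; for the wrist camera it gives the pose at the moment of the call.
- close_job(): hands the job in; it is judged then, once.
The state is a dict: "time": time; "q": joint angles; "joint_velocities": joint speeds; "joint_torque": joint torques, N m; "eef_pos": TCP position; "ee_rot": TCP orientation; "contact_force": force on the tool from outside, world axes, zero at the start; "wrist_torque": the same for the moment, N m; "gripper_width": opening from 0.0 (shut) to 1.0 (fully open); "grasp_force": force on a finger pad.
Only numpy, scipy, OpenCV 4.12 (cv2) and the standard library are available. Lean on these libraries where they do the work, as an engineer would, in place of code of your own. Each camera call takes 0.05 s, during which the arm holds its last target. There are 200 camera calls.

## Working session

There is one attempt and no reset: what is moved stays moved. The work goes in short steps, Python scripts to look and compute and a tool call to move; the robot and the scene stay as the last step left them, time stands still between calls to the robot, and variables do not carry over. Pictures are saved under pics/ and viewed, at most 17 in all, crops included, and the job is handed in when it is done.

Besides the shell and the picture viewer there is one more tool, called after "Request:" as a command line: name --argument value ..., lists and objects as JSON in quotes. drive_tool: Moves the arm, as the interface text tells. Its arguments: {"type":"object","properties":{"rotation":{"type":"array","items":{"type":"array","items":{"type":"number"}}},"translation":{"type":"array","items":{"type":"array","items":{"type":"number"}}},"gripper":{"type":"array","items":{"type":"number"}},"grip_force":{"type":"number"}},"required":["rotation","translation","gripper"]}

```bash
mkdir -p pics; ls; cat > h.py <<'E'
from workcell import *
import numpy as np, cv2
from scipy.spatial.transform import Rotation as R
def snap(name,fn=None):
    c=get_calibration(name); im=camera(name)
    if fn: cv2.imwrite('pics/'+fn,im[:,:,::-1])
    return im,c
def ray(c,u,v):
    K=c['intrinsics'];k=c['k1']
    p=cv2.undistortPoints(np.array([[[u,v]]],float),K,np.array([k,0,0,0.]))[0,0]
    T=c['world_from_camera']
    return T[:3,3],T[:3,:3]@np.array([p[0],p[1],1.])
def onz(c,u,v,z):
    o,d=ray(c,u,v); return (o+d*(z-o[2])/d[2])
def proj(c,P):
    T=np.linalg.inv(c['world_from_camera']); q=T[:3,:3]@np.asarray(P,float)+T[:3,3]
    s=q[:2]/q[2]; s=s*(1+c['k1']*(s@s)); K=c['intrinsics']
    return K[:2,:2]@s+K[:2,2]
E
python3 - <<'E'
from h import *
np.set_printoptions(precision=4,suppress=True)
for n in ['scene','side','wrist']:
    im,c=snap(n,n+'0.png'); print(n,c['intrinsics'][0,0],c['k1'],c['world_from_camera'])
a=cv2.imread('pics/scene0.png');b=cv2.imread('pics/side0.png')
o=get_obs();print(o)
import workcell;print([x for x in dir(workcell) if x[0]!='_'])
E
```

```text
pics
scene 362.7700799275721 0.04075985279309378 [[-0.4228  0.6379 -0.6437  1.1931]
 [ 0.9061  0.3093 -0.2887  0.2292]
 [ 0.0149 -0.7053 -0.7088  0.8319]
 [ 0.      0.      0.      1.    ]]
side 349.2272289119439 -0.03986719375489854 [[-0.8815 -0.3253  0.3423  0.1038]
 [-0.4722  0.612  -0.6345  0.6719]
 [-0.0031 -0.7209 -0.693   0.9481]
 [ 0.      0.      0.      1.    ]]
wrist 315.42990662030303 -0.060411099849147804 [[ 0.3961 -0.8809 -0.2592  0.2727]
 [-0.9182 -0.3805 -0.1102 -0.4533]
 [-0.0016  0.2816 -0.9595  0.3737]
 [ 0.      0.      0.      1.    ]]
{'time': 0.15, 'q': array([-1.2918,  0.0486,  0.0979,  1.622 , -0.    ,  1.443 ]), 'joint_velocities': array([ 0.0013, -0.0022,  0.0044, -0.0005,  0.0001,  0.0007]), 'joint_torque': array([  0.0017, -33.9258,  32.0424,   0.0153,  -0.0002,  -0.    ]), 'eef_pos': array([ 0.2076, -0.4817,  0.2304]), 'ee_rot': array([-3.075 , -0.6342,  0.0002]), 'contact_force': array([ 0.7216,  0.6037, -0.0488]), 'wrist_torque': array([-0.0276, -0.001 , -0.0263]), 'grasp_force': 0.0, 'gripper_width': 1.0001770638855436}
['IKError', 'camera', 'close_job', 'get_calibration', 'get_obs', 'pinch_z']
```

View pics/scene0.png

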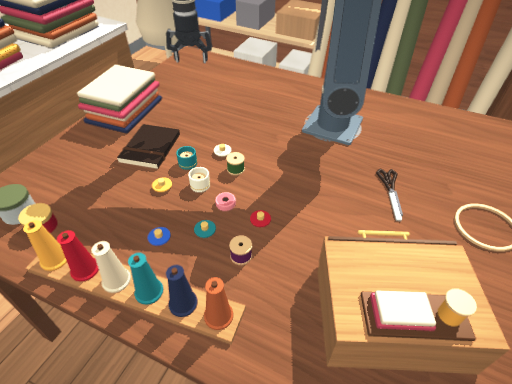

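View pics/side0.png

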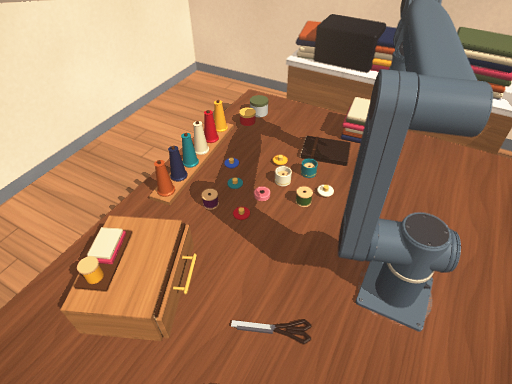

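Teal pot at scene (187,157) and ivory pot at (199,180). Lids: ivory (222,152), ochre (161,185), crimson (260,218), teal (205,228), and blue decoy (159,236). The chest handle is at about (384,234). No crimson or ochre pot is visible.

```bash
python3 - <<'E'
from h import *
np.set_printoptions(precision=4,suppress=True)
S=cv2.imread('pics/scene0.png')[:,:,::-1];D=cv2.imread('pics/side0.png')[:,:,::-1]
cs,cd=get_calibration('scene'),get_calibration('side')
def tri(a,b):
    o1,d1=ray(cs,*a);o2,d2=ray(cd,*b)
    A=np.stack([d1,-d2],1);t=np.linalg.lstsq(A,o2-o1,rcond=None)[0]
    p,q=o1+t[0]*d1,o2+t[1]*d2;return (p+q)/2,np.linalg.norm(p-q)
for n,a,b in [('teal',(187,152),(309,163)),('ivory',(199,173),(283,171))]:
    print(n,onz(cs,*a,.052),onz(cd,*b,.052))
for n,a,b in [('L_iv',(222,149),(325,188)),('L_teal',(205,225),(235,180)),('L_och',(161,182),(280,157)),('L_cr',(260,215),(241,209)),('blue',(159,233),(231,160))]:
    print(n,onz(cs,*a,.03),onz(cd,*b,.03))
print('handle',[tri((360,234),(193,258)),tri((408,236),(178,290))])
out=np.hstack([cv2.resize(S[215:375,310:495],None,fx=2.1,fy=2.1,interpolation=cv2.INTER_CUBIC),cv2.resize(D[205:345,65:205],None,fx=2.4,fy=2.4,interpolation=cv2.INTER_CUBIC)])
cv2.imwrite('pics/crop.png',out[:,:,::-1]);print(out.shape)
print(pinch_z if not callable(pinch_z) else pinch_z())
E
```

```text
teal [ 0.4384 -0.3777  0.052 ] [ 0.4409 -0.3845  0.052 ]
ivory [ 0.509  -0.2875  0.052 ] [ 0.5124 -0.2905  0.052 ]
L_iv [ 0.35   -0.2953  0.03  ] [ 0.3382 -0.2995  0.03  ]
L_teal [ 0.6665 -0.1732  0.03  ] [ 0.6653 -0.1771  0.03  ]
L_och [ 0.5772 -0.3867  0.03  ] [ 0.5722 -0.39    0.03  ]
L_cr [ 0.5657 -0.0491  0.03  ] [ 0.5664 -0.0539  0.03  ]
blue [ 0.745  -0.2721  0.03  ] [ 0.7441 -0.276   0.03  ]
handle [(array([0.5608, 0.231 , 0.0913]), np.float64(0.0030005813970597093)), (array([0.5274, 0.3414, 0.1053]), np.float64(0.005745281020287411))]
(336, 724, 3)
0.0187
```

View pics/crop.png

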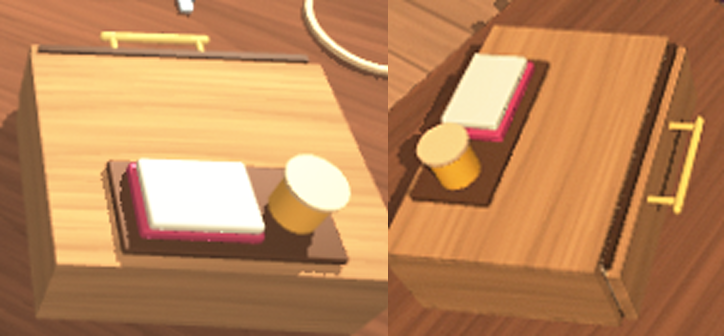

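```bash
python3 - <<'E'
from h import *
np.set_printoptions(precision=4,suppress=True)
cs,cd=get_calibration('scene'),get_calibration('side')
for z in (.097,):
  print('S',onz(cs,358.6,232.1,z),onz(cs,408.6,233.1,z)); print('D',onz(cd,195,254.6,z),onz(cd,186.3,292.9,z))
print('top front D',onz(cd,182.5,220.8,.135),onz(cd,154,317.5,.135),'back',onz(cd,104,217,.135),onz(cd,67,311,.135))
print('S',onz(cs,326,241,.135),onz(cs,464,245,.135))
E
```

```text
S [0.5604 0.2249 0.097 ] [0.5081 0.34   0.097 ]
D [0.56   0.2228 0.097 ] [0.5071 0.3373 0.097 ]
top front D [0.648  0.1572 0.135 ] [0.5187 0.4449 0.135 ] back [0.8763 0.2617 0.135 ] [0.7228 0.5377 0.135 ]
S [0.6531 0.1622 0.135 ] [0.5231 0.4555 0.135 ]
```

```bash
cat >> h.py <<'E'
def pose():
    o=get_obs(); M=R.from_rotvec(o['ee_rot']).as_matrix()
    return o,np.array(o['eef_pos']),M,np.degrees(np.arctan2(M[1,1],M[0,1]))
def plan(x,y,z,yaw=None,start=None,n=None):
    """rows to TCP xyz with tool-y at yaw (deg, world, mod 180); rotation keeps tool down; also fixes tilt"""
    if start is None: o,p,M,a=pose()
    else: p,M=start; a=np.degrees(np.arctan2(M[1,1],M[0,1]))
    if yaw is None: yaw=a
    d=(yaw-a+90)%180-90
    yy=np.radians(a+d)
    G=np.array([[-np.sin(yy),np.cos(yy),0],[np.cos(yy),np.sin(yy),0],[0,0,-1]]).T
    G=np.array([[ -np.sin(yy), np.cos(yy),0],[np.cos(yy),np.sin(yy),0],[0,0,-1]])
    Y=np.array([np.cos(yy),np.sin(yy),0]);Z=np.array([0,0,-1.]);X=np.cross(Y,Z);G=np.stack([X,Y,Z],1)
    rv=R.from_matrix(M.T@G).as_rotvec(); D=M.T@(np.array([x,y,z])-p)
    n=n or max(1,int(np.ceil(max(np.abs(D).max()/.045,np.degrees(np.abs(rv).max())/8))))
    A=sum(R.from_rotvec(rv*k/n).as_matrix() for k in range(n))
    d=np.linalg.solve(A,D)*1000
    print(n,'rows rot',np.round(np.degrees(rv)/n,2).tolist(),'tr',np.round(d,1).tolist())
    return np.array([x,y,z]),G
E
python3 - <<'E'
from h import *
s=plan(.534-.02,.281-.01,.235,24.4)
print(pose()[3])
E
```

```text
13 rows rot [-0.01, 0.01, 6.84] tr [5.3, -69.0, -0.3]
-66.69274942537794
```

```bash
sed -i 's/    d=(yaw-a+90)%180-90/    d=(yaw-a+180)%360-180 if exact else (yaw-a+90)%180-90/; s/start=None,n=None/start=None,n=None,exact=False/; /^    G=/d' h.py
python3 - <<'E'
from h import *
s=plan(.534-.02,.281-.01,.235,24.4,exact=True,n=20)
E
```

```text
20 rows rot [-0.0, -0.0, -4.55] tr [45.2, -1.0, -0.2]
```

Request:
drive_tool --rotation '[[0, 0, -4.55], [0, 0, -4.55], [0, 0, -4.55], [0, 0, -4.55], [0, 0, -4.55], [0, 0, -4.55], [0, 0, -4.55], [0, 0, -4.55]]' --translation '[[45, -1, 0], [45, -1, 0], [45, -1, 0], [45, -1, 0], [45, -1, 0], [45, -1, 0], [45, -1, 0], [45, -1, 0]]' --gripper '[-0.35, -0.35, -0.35, -0.35, -0.35, -0.35, -0.35, -0.35]' --grip_force 40

```text
time: 0.95
eef_pos: [0.478, -0.2506, 0.2307]
ee_rot: [-2.722, -1.568, 0.0]
contact_force: [-0.1, -0.1, 0.4]
gripper_width: 0.325
grasp_force: 0.0
```

Request:
drive_tool --rotation '[[0, 0, -4.55], [0, 0, -4.55], [0, 0, -4.55], [0, 0, -4.55], [0, 0, -4.55], [0, 0, -4.55], [0, 0, -4.55], [0, 0, -4.55]]' --translation '[[45, -1, 0], [45, -1, 0], [45, -1, 0], [45, -1, 0], [45, -1, 0], [45, -1, 0], [45, -1, 0], [45, -1, 0]]' --gripper '[-0.35, -0.35, -0.35, -0.35, -0.35, -0.35, -0.35, -0.35]'

```text
time: 1.75
eef_pos: [0.5571, 0.0947, 0.2306]
ee_rot: [-2.096, -2.34, 0.001]
contact_force: [1.1, -0.1, -0.8]
gripper_width: 0.321
grasp_force: 0.0
```

Request:
drive_tool --rotation '[[0, 0, -4.55], [0, 0, -4.55], [0, 0, -4.55], [0, 0, -4.55], [0, 0, 0]]' --translation '[[45, -1, 0], [45, -1, 0], [45, -1, 0], [45, -1, 0], [0, 0, 0]]' --gripper '[-0.35, -0.35, -0.35, -0.35, -0.35]'

```text
time: 2.25
eef_pos: [0.5106, 0.2716, 0.2308]
ee_rot: [-1.691, -2.644, -0.001]
contact_force: [0.1, -0.5, -1.3]
gripper_width: 0.324
grasp_force: 0.0
```

```bash
python3 - <<'E'
from h import *
o,p,M,a=pose();print(p,a,o['gripper_width'],o['q'])
im,c=snap('wrist','w1.png')
plan(.534,.281,.08,24.4)
E
```

```text
[0.51056527 0.27161377 0.23075855] 24.78303310711369 0.32424673094993756 [0.37156056 0.19014584 0.25329696 1.63515494 0.00256409 1.5098112 ]
4 rows rot [-0.02, -0.0, 0.05] tr [0.4, 6.3, 37.7]
```

View pics/w1.png

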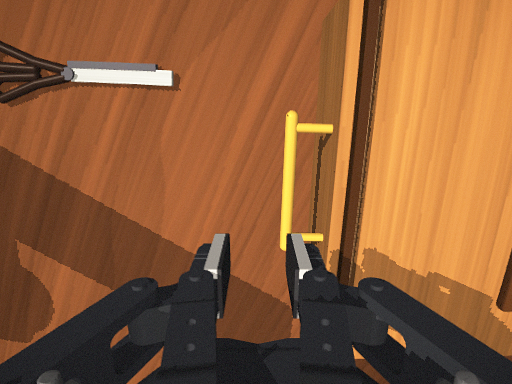

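The bar runs from (291,113) to (286,249). The drawer is slightly ajar.

```bash
python3 - <<'E'
from h import *
c=get_calibration('wrist')
a=onz(c,291,113,.1);b=onz(c,286.5,249,.1);print(a,b,(a+b)/2,np.degrees(np.arctan2(*(a-b)[1::-1])))
# outline front edge of chest top (right of dark gap) z=.135 and drawer front
f=onz(c,380,0,.135);g=onz(c,357,270,.135);print(f,g,np.degrees(np.arctan2(*(f-g)[1::-1])))
m=(a+b)/2
plan(m[0],m[1],.08,24.4)
E
```

```text
[0.51112227 0.33680704 0.1       ] [0.56333906 0.22138629 0.1       ] [0.53723066 0.27909667 0.1       ] 114.34217981230316
[0.52951388 0.43158303 0.135     ] [0.61714459 0.24298387 0.135     ] 114.92146525280752
4 rows rot [-0.02, -0.0, 0.05] tr [-0.4, 6.9, 37.7]
```

Request:
drive_tool --rotation '[[0, 0, 0], [0, 0, 0], [0, 0, 0], [0, 0, 0], [0, 0, 0], [0, 0, 0], [0, 0, 0]]' --translation '[[0, 27, 0], [0, 0, 40], [0, 0, 40], [0, 0, 35], [0, 0, 20], [0, 0, 15], [0, 0, 0]]' --gripper '[-0.35, -0.35, -0.35, -0.35, -0.35, -0.35, -0.35]'

```text
time: 3.0
eef_pos: [0.5388, 0.2767, 0.0811]
ee_rot: [1.706, 2.637, 0.001]
contact_force: [-0.2, -0.8, 0.7]
gripper_width: 0.321
grasp_force: 0.0
```

Request:
drive_tool --rotation '[[0, 0, 0], [0, 0, 0], [0, 0, 0], [0, 0, 0], [0, 0, 0], [0, 0, 0]]' --translation '[[0, 0, 0], [0, 0, 0], [0, 0, 0], [0, 0, 0], [0, 0, 0], [0, 0, 0]]' --gripper '[-1, -1, -1, -1, -1, -1]' --grip_force 30

```text
time: 3.6
eef_pos: [0.5387, 0.2772, 0.082]
ee_rot: [1.704, 2.637, 0.0]
contact_force: [2.0, -4.2, 2.9]
gripper_width: 0.117
grasp_force: 29.4
```

Request:
drive_tool --rotation '[[0, 0, 0], [0, 0, 0], [0, 0, 0], [0, 0, 0], [0, 0, 0], [0, 0, 0], [0, 0, 0], [0, 0, 0]]' --translation '[[0, -10, 0], [0, -22, 0], [0, -25, 0], [0, -25, 0], [0, -25, 0], [0, -22, 0], [0, -12, 0], [0, -6, 0]]' --gripper '[-1, -1, -1, -1, -1, -1, -1, -1]'

```text
time: 4.4
eef_pos: [0.4029, 0.2185, 0.082]
ee_rot: [-1.702, -2.639, -0.005]
contact_force: [0.5, 4.1, 2.0]
gripper_width: 0.113
grasp_force: 30.5
```

Request:
drive_tool --rotation '[[0, 0, 0], [0, 0, 0], [0, 0, 0], [0, 0, 0]]' --translation '[[0, -3, 0], [0, -3, 0], [0, -3, 0], [0, 0, 0]]' --gripper '[-1, -1, -1, -1]'

```text
time: 4.8
eef_pos: [0.3954, 0.2153, 0.082]
ee_rot: [-1.701, -2.638, -0.004]
contact_force: [-3.4, 5.3, 6.2]
gripper_width: 0.109
grasp_force: 30.8
```

```bash
python3 - <<'E'
from h import *
o,p,M,a=pose();print(p,a,o['contact_force'],np.linalg.norm(p[:2]-[.5387,.2772]),np.degrees(np.arctan2(.2772-p[1],.5387-p[0])))
E
```

```text
[0.39540922 0.2152523  0.08195369] 24.363843709037482 [-3.41412695  5.33596747  6.22503951] 0.15610818720170727 23.37987152383102
```

Request:
drive_tool --rotation '[[0, 0, 0], [0, 0, 0], [0, 0, 0]]' --translation '[[0, -3, 0], [0, -3, 0], [0, 0, 0]]' --gripper '[-1, -1, -1]'

```text
time: 5.1
eef_pos: [0.39, 0.2129, 0.082]
ee_rot: [-1.701, -2.638, -0.005]
contact_force: [-2.4, 5.0, 6.3]
gripper_width: 0.113
grasp_force: 30.8
```

Request:
drive_tool --rotation '[[0, 0, 0], [0, 0, 0], [0, 0, 0]]' --translation '[[0, -3, 0], [0, -2, 0], [0, 0, 0]]' --gripper '[-1, -1, -1]'

```text
time: 5.4
eef_pos: [0.3858, 0.2111, 0.082]
ee_rot: [-1.701, -2.638, -0.006]
contact_force: [-1.2, 6.0, 5.4]
gripper_width: 0.114
grasp_force: 30.7
```

Request:
drive_tool --rotation '[[0, 0, 0], [0, 0, 0], [0, 0, 0]]' --translation '[[0, -3, 0], [0, -2, 0], [0, 0, 0]]' --gripper '[-1, -1, -1]'

```text
time: 5.7
eef_pos: [0.3858, 0.2111, 0.082]
ee_rot: [1.701, 2.638, 0.02]
contact_force: [8.5, 11.4, -4.7]
gripper_width: 0.114
grasp_force: 30.0
```

Request:
drive_tool --rotation '[[0, 0, 0], [0, 0, 0], [0, 0, 0]]' --translation '[[0, -3, 0], [0, 0, 0], [0, 0, 0]]' --gripper '[-1, -1, -1]'

```text
time: 6.0
eef_pos: [0.3858, 0.2111, 0.0821]
ee_rot: [1.7, 2.635, 0.029]
contact_force: [16.3, 14.9, -11.0]
gripper_width: 0.112
grasp_force: 29.8
```

Request:
drive_tool --rotation '[[0, 0, 0], [0, 0, 0], [0, 0, 0], [0, 0, 0], [0, 0, 0], [0, 0, 0], [0, 0, 0], [0, 0, 0]]' --translation '[[0, 7, 0], [0, 0, 0], [0, 0, 0], [0, 0, 0], [0, 0, -20], [0, 0, -40], [0, 0, -50], [0, 0, -50]]' --gripper '[-1, -1, -0.4, -0.4, -0.4, -0.4, -0.4, -0.4]'

```text
time: 6.8
eef_pos: [0.3837, 0.2076, 0.2414]
ee_rot: [-1.704, -2.638, 0.006]
contact_force: [0.9, 0.6, 0.3]
gripper_width: 0.302
grasp_force: 0.0
```

```bash
python3 - <<'E'
from h import *
o,p,M,a=pose();print(p,a,o['q'])
im,c=snap('scene','s2.png'); cd=snap('side','d2.png')
w,cw=snap('wrist')
# lid / pot check by colour in scene
hsv=cv2.cvtColor(im,cv2.COLOR_RGB2HSV)
m=cv2.inRange(hsv,(80,120,60),(98,255,255)); m[260:]=0
n,l,st,ce=cv2.connectedComponentsWithStats(m)
for i in range(1,n):
    if st[i,4]>30: print(st[i],ce[i])
cv2.imwrite('pics/w2.png',cv2.cvtColor(np.hstack([cv2.resize(im,(400,300)),cv2.resize(w,(400,300))]),cv2.COLOR_RGB2BGR))
E
```

```text
[0.38372148 0.20762404 0.24144211] 24.295504730401337 [ 3.42990562e-01 -1.74768721e-01 -9.24564092e-02  1.65688451e+00
 -1.32206101e-03  1.48975088e+00]
[177 146  19  20 246] [186.37398374 156.31707317]
[194 220  22  18 211] [204.51658768 229.48341232]
[129 253  17   7  62] [138.19354839 256.32258065]
```

View pics/w2.png

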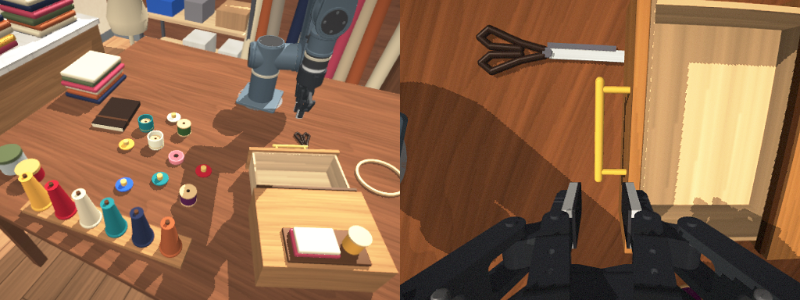

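The drawer is fully out and empty, and the items on the table haven't moved. Next is the teal lid.

```bash
python3 - <<'E'
from h import *
c=get_calibration('wrist');a=onz(c,255,102,.1);b=onz(c,254,230,.1);print(a,b,(a+b)/2)
plan(.666,-.175,.19,-10)
E
```

```text
[0.35619127 0.27228902 0.1       ] [0.40530522 0.16054032 0.1       ] [0.38074825 0.21641467 0.1       ]
11 rows rot [0.04, -0.0, 3.12] tr [-38.9, 20.1, 5.1]
```

Request:
drive_tool --rotation '[[0, 0, 3.12], [0, 0, 3.12], [0, 0, 3.12], [0, 0, 3.12], [0, 0, 3.12], [0, 0, 3.12]]' --translation '[[-39, 20, 5], [-39, 20, 5], [-39, 20, 5], [-39, 20, 5], [-39, 20, 5], [-39, 20, 5]]' --gripper '[0.1, 0.1, 0.1, 0.1, 0.1, 0.1]'

```text
time: 7.55
eef_pos: [0.5652, 0.0174, 0.2082]
ee_rot: [-2.111, -2.322, 0.005]
contact_force: [0.2, 0.8, -0.6]
gripper_width: 0.547
grasp_force: 0.0
```

Request:
drive_tool --rotation '[[0, 0, 3.12], [0, 0, 3.12], [0, 0, 3.12], [0, 0, 3.12], [0, 0, 3.12], [0, 0, 0], [0, 0, 0]]' --translation '[[-39, 20, 5], [-39, 20, 5], [-39, 20, 5], [-39, 20, 5], [-39, 20, 5], [0, 0, 0], [0, 0, 0]]' --gripper '[0.1, 0.1, 0.1, 0.1, 0.1, 0.1, 0.1]'

```text
time: 8.25
eef_pos: [0.6614, -0.1774, 0.1823]
ee_rot: [-2.405, -2.013, 0.005]
contact_force: [-0.2, 0.5, 0.2]
gripper_width: 0.549
grasp_force: 0.0
```

```bash
cat >> h.py <<'E'
HS={'teal':((80,110,40),(98,255,255)),'brass':((18,60,90),(35,255,255)),'white':((15,5,150),(45,75,255))}
def blobs(im,col,amin=60):
    h=cv2.cvtColor(im,cv2.COLOR_RGB2HSV);m=cv2.inRange(h,*HS[col])
    out=[]
    for k in cv2.findContours(m,cv2.RETR_EXTERNAL,cv2.CHAIN_APPROX_NONE)[0]:
        if cv2.contourArea(k)>amin:
            x,y,w,hh=cv2.boundingRect(k); e=cv2.fitEllipse(cv2.convexHull(k)) if len(k)>10 else None
            out.append((int(cv2.contourArea(k)),(x,y,w,hh),np.round(e[0],1).tolist() if e else None))
    return sorted(out,reverse=True,key=lambda t:t[0])
E
python3 - <<'E'
from h import *
o,p,M,a=pose();print(p,a)
im,c=snap('wrist','w3.png')
for b in blobs(im,'teal')[:4]: print(b,b[2] and onz(c,*b[2],.016))
for b in blobs(im,'brass')[:4]: print(b,b[2] and onz(c,*b[2],.034))
E
```

```text
[ 0.66140477 -0.17742028  0.18229472] -10.127393980900122
(2927, (459, 119, 53, 69), [497.2, 153.9]) [ 0.90452031 -0.19787581  0.016     ]
(2763, (234, 141, 61, 60), [264.1, 171.0]) [ 0.66665553 -0.1748386   0.016     ]
(388, (116, 351, 24, 33), [127.7, 368.5]) [ 0.45214544 -0.39729174  0.016     ]
(3056, (237, 0, 73, 56), [273.0, 17.1]) [ 0.6971369  -0.04124666  0.034     ]
(1828, (462, 198, 50, 76), [492.7, 231.4]) [ 0.88961191 -0.27421346  0.034     ]
(1436, (0, 242, 37, 51), [9.6, 267.3]) [ 0.3749736  -0.22754263  0.034     ]
(686, (121, 260, 46, 28), [143.5, 273.9]) [ 0.52246472 -0.25817827  0.034     ]
```

View pics/w3.png

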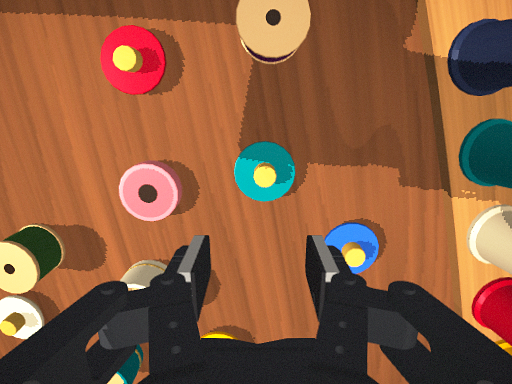

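Teal lid is centred at (264,171) with its knob at (265,176). Descending.

```bash
python3 - <<'E'
from h import *
c=get_calibration('wrist');print(onz(c,264.8,175.5,.034))
plan(.6667,-.1748,.019,-10,n=5)
E
```

```text
[ 0.66755491 -0.17454045  0.034     ]
5 rows rot [-0.05, -0.01, -0.01] tr [0.4, 1.0, 32.9]
```

Request:
drive_tool --rotation '[[-0.05, 0, 0], [-0.05, 0, 0], [-0.05, 0, 0], [-0.05, 0, 0], [-0.05, 0, 0], [0, 0, 0], [0, 0, 0]]' --translation '[[0.4, 1, 45], [0.4, 1, 45], [0.4, 1, 40], [0.4, 1, 20], [0.4, 1, 14], [0, 0, 0], [0, 0, 0]]' --gripper '[0.1, 0.1, 0.1, 0.1, 0.1, 0.1, 0.1]'

```text
time: 9.0
eef_pos: [0.6691, -0.1748, 0.0238]
ee_rot: [2.402, 2.017, 0.006]
contact_force: [0.1, -0.2, -0.5]
gripper_width: 0.552
grasp_force: 0.0
```

Request:
drive_tool --rotation '[[0, 0, 0], [0, 0, 0], [0, 0, 0], [0, 0, 0], [0, 0, 0]]' --translation '[[0, 0, 0], [0, 0, 0], [0, 0, 0], [0, 0, 0], [0, 0, 0]]' --gripper '[-1, -1, -1, -1, -1]' --grip_force 30

```text
time: 9.5
eef_pos: [0.6701, -0.1759, 0.0252]
ee_rot: [2.401, 2.014, 0.008]
contact_force: [-0.7, 0.5, 6.2]
gripper_width: 0.236
grasp_force: 29.4
```

```bash
python3 - <<'E'
from h import *
o,p,M,a=pose();print(p,a,o['q'][5])
s=plan(p[0],p[1],.17,a)
print('rel');plan(.44,-.381,.17,-45,start=s)
E
```

```text
[ 0.67014291 -0.17587609  0.02524541] -10.015305092760867 1.391748892083822
4 rows rot [0.13, 0.01, -0.0] tr [-0.0, 0.2, -36.2]
rel
6 rows rot [0.0, 0.0, 5.83] tr [-47.8, -21.0, 0.0]
```

```bash
python3 - <<'E'
from h import *
o,p,M,a=pose()
s=plan(p[0],p[1],.19,a)
plan(.403,-.418,.19,-45,start=s)
E
```

```text
4 rows rot [0.13, 0.01, -0.0] tr [-0.0, 0.2, -41.2]
7 rows rot [0.0, 0.0, 5.0] tr [-48.2, -20.3, 0.0]
```

Request:
drive_tool --rotation '[[0.13, 0, 0], [0.13, 0, 0], [0.13, 0, 0], [0.13, 0, 0]]' --translation '[[0, 0, -25], [0, 0, -45], [0, 0, -50], [0, 0, -45]]' --gripper '[-1, -1, -1, -1]'

```text
time: 9.9
eef_pos: [0.6682, -0.1754, 0.1895]
ee_rot: [-2.405, -2.017, 0.004]
contact_force: [1.2, -0.4, -0.2]
gripper_width: 0.232
grasp_force: 29.4
```

Request:
drive_tool --rotation '[[0, 0, 5], [0, 0, 5], [0, 0, 5], [0, 0, 5], [0, 0, 5], [0, 0, 5], [0, 0, 5], [0, 0, 0]]' --translation '[[-48, -20, 0], [-48, -20, 0], [-48, -20, 0], [-48, -20, 0], [-48, -20, 0], [-48, -20, 0], [-48, -20, 0], [0, 0, 0]]' --gripper '[-1, -1, -1, -1, -1, -1, -1, -1]'

```text
time: 10.7
eef_pos: [0.4084, -0.4107, 0.1885]
ee_rot: [-2.906, -1.188, 0.011]
contact_force: [0.6, -0.2, -0.5]
gripper_width: 0.233
grasp_force: 29.6
```

```bash
python3 - <<'E'
from h import *
o,p,M,a=pose();print(p,a,o['gripper_width'])
im,c=snap('wrist','w4.png')
for b in blobs(im,'teal')[:4]: print(b,b[2] and onz(c,*b[2],.052))
E
```

```text
[ 0.4083608  -0.41070034  0.18854736] -45.53147636641284 0.23318898479288164
(4400, (200, 185, 116, 71), [257.6, 238.0]) [ 0.3663337  -0.45022496  0.052     ]
(3956, (225, 98, 72, 72), [260.7, 133.6]) [ 0.43958575 -0.38208021  0.052     ]
(622, (236, 268, 44, 25), [257.8, 278.4]) [ 0.33450584 -0.4817755   0.052     ]
```

View pics/w4.png

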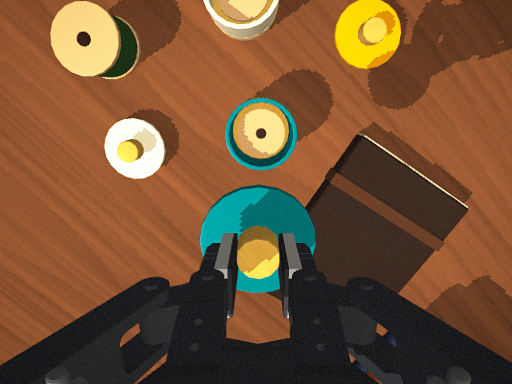

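The lid is held level at about (258,239), the pot's mouth is at (261,133), and the ivory lid is at (135,148).

```bash
python3 - <<'E'
from h import *
o,p,M,a=pose();c=get_calibration('wrist')
L=onz(c,258,239,.179);K=onz(c,259,252,.197);print(L,K,p)
off=(L-p)[:2]; print('off tool',M.T@(L-p),M.T@(K-p))
t=np.array([.4396,-.3821])
s=plan(t[0],t[1],.085,a)
E
```

```text
[ 0.41117015 -0.40847792  0.179     ] [ 0.4126892  -0.40769578  0.197     ] [ 0.411003   -0.40933349  0.18858262]
off tool [ 0.00074895 -0.00045503  0.0095822 ] [ 2.32543741e-03 -1.04113470e-05 -8.42436092e-03]
3 rows rot [-0.07, 0.06, 0.0] tr [13.2, 0.3, 34.5]
```

Request:
drive_tool --rotation '[[0, 0, 0], [0, 0, 0], [0, 0, 0], [0, 0, 0], [0, 0, 0], [0, 0, 0]]' --translation '[[20, 0.5, 0], [19.5, 0.5, 10], [0, 0, 45], [0, 0, 40], [0, 0, 8], [0, 0, 0]]' --gripper '[-1, -1, -1, -1, -1, -1]'

```text
time: 11.35
eef_pos: [0.4414, -0.3784, 0.0832]
ee_rot: [-2.895, -1.201, 0.008]
contact_force: [0.0, -0.2, 0.7]
gripper_width: 0.239
grasp_force: 29.6
```

```bash
python3 - <<'E'
from h import *
o,p,M,a=pose();print(p,a,o['contact_force']);plan(.4393,-.3826,.068,a,n=3)
im,c=snap('wrist','w5.png')
E
```

```text
[ 0.44141514 -0.37835428  0.08322799] -44.925648413394356 [ 0.00607201 -0.21783175  0.69552261]
3 rows rot [-0.16, 0.04, 0.0] tr [-1.5, 0.5, 5.1]
```

Request:
drive_tool --rotation '[[-0.15, 0, 0], [-0.15, 0, 0], [-0.15, 0, 0], [0, 0, 0]]' --translation '[[-2.2, 0.5, 0], [-2.2, 0.5, 5], [0, 0.5, 5], [0, 0, 5]]' --gripper '[-1, -1, -1, -1]'

```text
time: 11.8
eef_pos: [0.4401, -0.3851, 0.0708]
ee_rot: [2.897, 1.199, -0.0]
contact_force: [-1.0, -0.7, -0.7]
gripper_width: 0.234
grasp_force: 29.6
```

Request:
drive_tool --rotation '[[0, 0, 0], [0, 0, 0]]' --translation '[[0, 0, 1], [0, 0, 0]]' --gripper '[-1, -1]'

```text
time: 12.0
eef_pos: [0.4394, -0.3842, 0.0686]
ee_rot: [2.899, 1.2, -0.002]
contact_force: [0.5, 0.0, -0.7]
gripper_width: 0.234
grasp_force: 29.6
```

Request:
drive_tool --rotation '[[0, 0, 0], [0, 0, 0], [0, 0, 0]]' --translation '[[0, 0, 1.5], [0, 0, 1], [0, 0, 0]]' --gripper '[-1, -1, -1]'

```text
time: 12.3
eef_pos: [0.4399, -0.3846, 0.0672]
ee_rot: [2.898, 1.2, -0.001]
contact_force: [-0.9, 0.9, 3.3]
gripper_width: 0.235
grasp_force: 29.8
```

Request:
drive_tool --rotation '[[0, 0, 0], [0, 0, 0], [0, 0, 0], [0, 0, 0], [0, 0, 0], [0, 0, 0]]' --translation '[[0, 0, 0], [0, 0, 0], [0, 0, -10], [0, 0, -45], [-30, 0, -45], [-25, 0, 0]]' --gripper '[-0.2, -0.2, -0.2, 0, 0, 0]'

```text
time: 12.9
eef_pos: [0.405, -0.4248, 0.1724]
ee_rot: [2.884, 1.197, 0.004]
contact_force: [-0.0, -0.9, 0.1]
gripper_width: 0.496
grasp_force: 0.0
```

```bash
python3 - <<'E'
from h import *
im,c=snap('wrist','w6.png')
for b in blobs(im,'teal')[:3]: print(b,b[2] and onz(c,*b[2],.058))
for b in blobs(im,'brass')[:5]: print(b,b[2] and onz(c,*b[2],.076))
E
```

```text
(4795, (211, 82, 78, 81), [249.3, 121.8]) [ 0.43957959 -0.38280284  0.058     ]
(3323, (22, 0, 73, 57), [57.8, 15.1]) [ 0.39902934 -0.23429311  0.076     ]
(3074, (328, 0, 70, 55), [362.2, 16.5]) [ 0.54833723 -0.38622901  0.076     ]
(884, (94, 116, 45, 36), [115.3, 133.5]) [ 0.36322103 -0.31613344  0.076     ]
(733, (199, 0, 65, 22), [230.6, -15.9]) [ 0.4971644  -0.30801965  0.076     ]
(616, (236, 112, 29, 29), [250.2, 126.0]) [ 0.43883378 -0.384658    0.076     ]
```

View pics/w6.png

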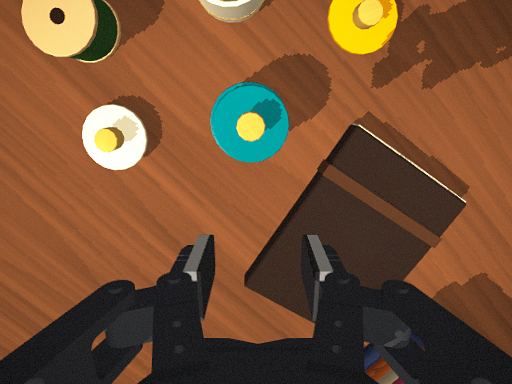

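The lid is seated flat on the teal pot at (250,122). Grasping the pot now with the gripper wide open.

```bash
python3 - <<'E'
from h import *
o,p,M,a=pose();print(p,a)
s=plan(.4395,-.3835,.172,-45,n=2)
plan(.4395,-.3835,.018,-45,start=s,n=4)
E
```

```text
[ 0.40118374 -0.42697846  0.16930044] -45.15160205955055
2 rows rot [0.4, 0.23, -0.08] tr [28.9, -1.9, -1.5]
4 rows rot [0.0, 0.0, 0.0] tr [0.0, 0.0, 38.5]
```

Request:
drive_tool --rotation '[[0.2, 0.1, 0], [0.2, 0.1, 0], [0, 0, 0], [0, 0, 0]]' --translation '[[29, -2, 0], [29, -2, 0], [0, 0, 0], [0, 0, 0]]' --gripper '[1, 1, 1, 1]'

```text
time: 13.35
eef_pos: [0.4408, -0.3772, 0.1635]
ee_rot: [-2.899, -1.203, 0.001]
contact_force: [0.2, -0.1, -0.3]
gripper_width: 0.999
grasp_force: 0.0
```

```bash
python3 - <<'E'
from h import *
o,p,M,a=pose();print(p,a,o['gripper_width'])
plan(.4395,-.3835,.018,-45,n=4)
E
```

```text
[ 0.44082618 -0.37720882  0.16354094] -44.941424217037884 0.9991885032947646
4 rows rot [-0.04, -0.0, 0.01] tr [-1.4, 0.9, 36.4]
```

Request:
drive_tool --rotation '[[0, 0, 0], [0, 0, 0], [0, 0, 0], [0, 0, 0], [0, 0, 0], [0, 0, 0], [0, 0, 0]]' --translation '[[-5.5, 3.5, 20], [0, 0, 40], [0, 0, 40], [0, 0, 25], [0, 0, 15], [0, 0, 5], [0, 0, 0]]' --gripper '[1, 1, 1, 1, 1, 1, 1]'

```text
time: 14.05
eef_pos: [0.4387, -0.3838, 0.0184]
ee_rot: [-2.9, -1.2, 0.001]
contact_force: [-0.0, -0.6, -0.5]
gripper_width: 1.004
grasp_force: 0.0
```

Request:
drive_tool --rotation '[[0, 0, 0], [0, 0, 0], [0, 0, 0], [0, 0, 0], [0, 0, 0]]' --translation '[[0, 0, 0], [0, 0, 0], [0, 0, 0], [0, 0, 0], [0, 0, 0]]' --gripper '[-1, -1, -1, -1, -1]' --grip_force 35

```text
time: 14.55
eef_pos: [0.4402, -0.3849, 0.0209]
ee_rot: [2.901, 1.201, 0.001]
contact_force: [-0.5, -0.2, 6.2]
gripper_width: 0.723
grasp_force: 40.5
```

```bash
python3 - <<'E'
from h import *
o,p,M,a=pose();print(p,a,o['gripper_width'],o['q'])
s=plan(p[0],p[1],.25,a)
plan(.485,.305,.25,24,start=s,n=20)
E
```

```text
[ 0.44018413 -0.38491995  0.020917  ] -45.01212985098991 0.7227916223101016 [-8.33378859e-01  2.56796769e-01 -8.94517954e-02  1.22314051e+00
  3.66824358e-04  1.52302738e+00]
6 rows rot [0.01, -0.0, 0.0] tr [0.0, 0.0, -38.2]
20 rows rot [0.0, 0.0, -3.45] tr [36.3, -5.4, 0.0]
```

Request:
drive_tool --rotation '[[0, 0, 0], [0, 0, 0], [0, 0, 0], [0, 0, 0], [0, 0, 0], [0, 0, 0], [0, 0, 0], [0, 0, 0]]' --translation '[[0, 0, -10], [0, 0, -25], [0, 0, -35], [0, 0, -40], [0, 0, -40], [0, 0, -40], [0, 0, -25], [0, 0, -15]]' --gripper '[-1, -1, -1, -1, -1, -1, -1, -1]'

```text
time: 15.35
eef_pos: [0.44, -0.3846, 0.252]
ee_rot: [2.901, 1.202, 0.002]
contact_force: [0.1, 0.5, -1.6]
gripper_width: 0.725
grasp_force: 39.8
```

Request:
drive_tool --rotation '[[0, 0, -3.45], [0, 0, -3.45], [0, 0, -3.45], [0, 0, -3.45], [0, 0, -3.45], [0, 0, -3.45], [0, 0, -3.45], [0, 0, -3.45]]' --translation '[[36, -5.4, 0], [36, -5.4, 0], [36, -5.4, 0], [36, -5.4, 0], [36, -5.4, 0], [36, -5.4, 0], [36, -5.4, 0], [36, -5.4, 0]]' --gripper '[-1, -1, -1, -1, -1, -1, -1, -1]'

```text
time: 16.15
eef_pos: [0.5586, -0.1198, 0.2486]
ee_rot: [-2.527, -1.861, -0.0]
contact_force: [0.4, -0.4, -1.1]
gripper_width: 0.726
grasp_force: 39.8
```

Request:
drive_tool --rotation '[[0, 0, -3.45], [0, 0, -3.45], [0, 0, -3.45], [0, 0, -3.45], [0, 0, -3.45], [0, 0, -3.45], [0, 0, -3.45], [0, 0, -3.45]]' --translation '[[36, -5.4, 0], [36, -5.4, 0], [36, -5.4, 0], [36, -5.4, 0], [36, -5.4, 0], [36, -5.4, 0], [36, -5.4, 0], [36, -5.4, 0]]' --gripper '[-1, -1, -1, -1, -1, -1, -1, -1]'

```text
time: 16.95
eef_pos: [0.5418, 0.1681, 0.2494]
ee_rot: [-2.01, -2.41, -0.001]
contact_force: [0.2, 0.3, -2.2]
gripper_width: 0.725
grasp_force: 39.8
```

Request:
drive_tool --rotation '[[0, 0, -3.45], [0, 0, -3.45], [0, 0, -3.45], [0, 0, -3.45], [0, 0, 0], [0, 0, 0]]' --translation '[[36, -5.4, 0], [36, -5.4, 0], [36, -5.4, 0], [36, -5.4, 0], [0, 0, 0], [0, 0, 0]]' --gripper '[-1, -1, -1, -1, -1, -1]'

```text
time: 17.55
eef_pos: [0.4829, 0.3, 0.25]
ee_rot: [-1.708, -2.634, -0.001]
contact_force: [0.0, 0.0, -2.5]
gripper_width: 0.724
grasp_force: 39.7
```

```bash
python3 - <<'E'
from h import *
im,c=snap('wrist','w7.png')
o,p,M,a=pose();print(p,a,o['gripper_width'],o['q'])
plan(.485,.305,.16,24);plan(.485,.305,.045,24)
E
```

```text
[0.48345427 0.29928658 0.24996419] 23.99874308552648 0.7282983190224931 [0.43503106 0.16994112 0.26866611 1.67030103 0.00242258 1.58697035]
2 rows rot [-0.02, -0.07, -0.0] tr [2.2, 1.9, 45.0]
5 rows rot [-0.01, -0.03, -0.0] tr [0.9, 0.8, 41.0]
```

View pics/w7.png

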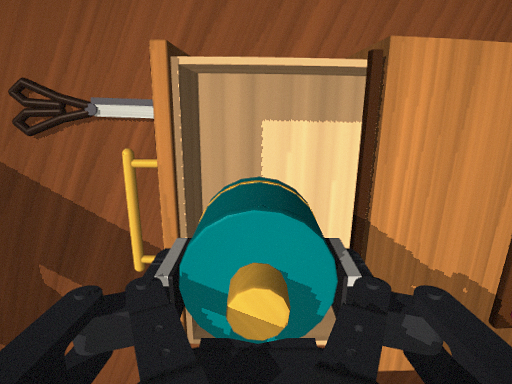

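```bash
python3 - <<'E'
from h import *
c=get_calibration('wrist')
C=onz(c,201,73,.022);ux=np.array([np.cos(np.radians(24.2)),np.sin(np.radians(24.2))]);uy=np.array([-ux[1],ux[0]])
f=C[:2]+.084*ux-.139*uy;print('corner',C,'floor pt',f,'slots',f+.042*uy,f-.042*uy, 'handle',onz(c,129,152,.1),onz(c,139,270,.1))
plan(*(f+.042*uy),.16,24)
E
```

```text
corner [0.38332575 0.36687895 0.022     ] floor pt [0.51692314 0.27452778] slots [0.49970637 0.31283683] [0.5341399  0.23621874] handle [0.36114747 0.2734091  0.1       ] [0.40849082 0.15724093 0.1       ]
2 rows rot [-0.02, -0.07, -0.0] tr [2.8, 10.2, 45.0]
```

Request:
drive_tool --rotation '[[0, 0, 0], [0, 0, 0], [0, 0, 0], [0, 0, 0], [0, 0, 0], [0, 0, 0], [0, 0, 0], [0, 0, 0]]' --translation '[[5, 12, 10], [0, 0, 30], [0, 0, 40], [0, 0, 40], [0, 0, 35], [0, 0, 25], [0, 0, 15], [0, 0, 0]]' --gripper '[-1, -1, -1, -1, -1, -1, -1, -1]'

```text
time: 18.4
eef_pos: [0.4907, 0.3074, 0.0522]
ee_rot: [-1.711, -2.628, 0.006]
contact_force: [-0.8, 0.4, -1.2]
gripper_width: 0.722
grasp_force: 39.7
```

Request:
drive_tool --rotation '[[0, 0, 0], [0, 0, 0], [0, 0, 0]]' --translation '[[0, 0, 5], [0, 0, 3], [0, 0, 0]]' --gripper '[-1, -1, -1]'

```text
time: 18.7
eef_pos: [0.4931, 0.3098, 0.0484]
ee_rot: [-1.711, -2.633, -0.005]
contact_force: [0.7, 0.1, -0.8]
gripper_width: 0.722
grasp_force: 39.7
```

Request:
drive_tool --rotation '[[0, 0, 0], [0, 0, 0], [0, 0, 0]]' --translation '[[0, 0, 3], [0, 0, 2], [0, 0, 0]]' --gripper '[-1, -1, -1]'

```text
time: 19.0
eef_pos: [0.4928, 0.3099, 0.0429]
ee_rot: [-1.71, -2.633, -0.005]
contact_force: [-0.3, 0.2, 0.8]
gripper_width: 0.728
grasp_force: 39.9
```

Request:
drive_tool --rotation '[[0, 0, 0], [0, 0, 0], [0, 0, 0], [0, 0, 0], [0, 0, 0], [0, 0, 0], [0, 0, 0], [0, 0, 0]]' --translation '[[0, 0, 1], [0, 0, 0], [0, 0, 0], [0, 0, 0], [0, 0, -30], [0, 0, -45], [0, 0, -50], [0, 0, -50]]' --gripper '[-1, 1, 1, 1, 1, 1, 1, 1]'

```text
time: 19.8
eef_pos: [0.4919, 0.3087, 0.2171]
ee_rot: [-1.709, -2.632, -0.0]
contact_force: [0.9, 0.5, 0.3]
gripper_width: 0.998
grasp_force: 0.0
```

```bash
python3 - <<'E'
from h import *
w,c=snap('wrist','w8.png');s,cs=snap('scene','s8.png')
cv2.imwrite('pics/m8.png',cv2.cvtColor(np.hstack([cv2.resize(s,(400,300)),cv2.resize(w,(400,300))]),cv2.COLOR_RGB2BGR))
o,p,M,a=pose();print(p,a)
for b in blobs(w,'teal')[:2]: print(b,b[2] and onz(c,*b[2],.08))
plan(.345,-.30,.19,-70,n=20)
E
```

```text
[0.49622259 0.31079048 0.22575163] 23.990279819676495
(3562, (227, 140, 67, 71), [259.7, 175.4]) [0.49025894 0.31500537 0.08      ]
20 rows rot [0.04, 0.03, -4.3] tr [-6.7, -34.0, 1.5]
```

View pics/m8.png

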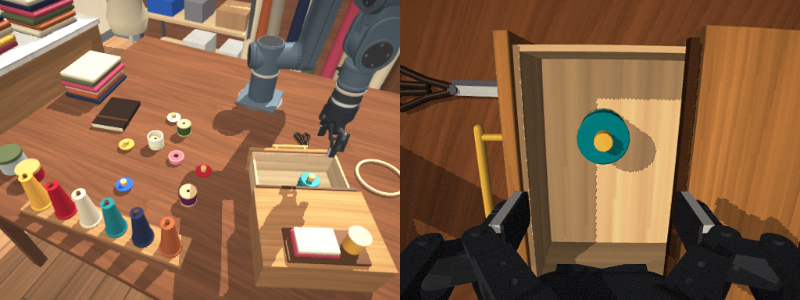

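Teal pot stands lidded in the drawer at wrist (603,137) of the composite; ivory pot and lid are still in place.

```bash
python3 - <<'E'
from h import *
plan(.345,-.30,.19,-49,n=16,exact=True)
E
```

```text
16 rows rot [0.04, -0.05, 4.56] tr [-42.0, -2.7, 2.1]
```

Request:
drive_tool --rotation '[[0, 0, 4.56], [0, 0, 4.56], [0, 0, 4.56], [0, 0, 4.56], [0, 0, 4.56], [0, 0, 4.56], [0, 0, 4.56], [0, 0, 4.56]]' --translation '[[-42, -2.7, 2], [-42, -2.7, 2], [-42, -2.7, 2], [-42, -2.7, 2], [-42, -2.7, 2], [-42, -2.7, 2], [-42, -2.7, 2], [-42, -2.7, 2]]' --gripper '[0.1, 0.1, 0.1, 0.1, 0.1, 0.1, 0.1, 0.1]'

```text
time: 20.7
eef_pos: [0.5174, -0.0229, 0.1985]
ee_rot: [-2.451, -1.961, -0.001]
contact_force: [1.2, -0.5, 0.1]
gripper_width: 0.548
grasp_force: 0.0
```

Request:
drive_tool --rotation '[[0, 0, 4.56], [0, 0, 4.56], [0, 0, 4.56], [0, 0, 4.56], [0, 0, 4.56], [0, 0, 4.56], [0, 0, 4.56], [0, 0, 4.56]]' --translation '[[-42, -2.7, 2], [-42, -2.7, 2], [-42, -2.7, 2], [-42, -2.7, 2], [-42, -2.7, 2], [-42, -2.7, 2], [-42, -2.7, 2], [-42, -2.7, 2]]' --gripper '[0.1, 0.1, 0.1, 0.1, 0.1, 0.1, 0.1, 0.1]'

```text
time: 21.5
eef_pos: [0.3402, -0.3028, 0.1822]
ee_rot: [-2.942, -1.095, 0.001]
contact_force: [1.0, -0.1, 0.3]
gripper_width: 0.547
grasp_force: 0.0
```

Request:
drive_tool --rotation '[[0, 0, 0], [0, 0, 0], [0, 0, 0]]' --translation '[[0, 0, 0], [0, 0, 0], [0, 0, 0]]' --gripper '[0.1, 0.1, 0.1]'

```text
time: 21.8
eef_pos: [0.3419, -0.301, 0.1826]
ee_rot: [-2.939, -1.101, 0.0]
contact_force: [0.6, -1.2, 0.7]
gripper_width: 0.549
grasp_force: 0.0
```

```bash
python3 - <<'E'
from h import *
o,p,M,a=pose();print(p,a)
im,c=snap('wrist','w9.png')
for b in blobs(im,'white')[:4]: print(b,b[2] and onz(c,*b[2],.016))
for b in blobs(im,'brass')[:4]: print(b,b[2] and onz(c,*b[2],.034))
E
```

```text
[ 0.34189364 -0.30098967  0.18257284] -48.91129310403194
(2605, (227, 149, 60, 59), [256.9, 178.4]) [ 0.33716381 -0.30269721  0.016     ]
(1286, (337, 0, 89, 65), [381.0, 23.3]) [ 0.52049171 -0.29214048  0.016     ]
(4073, (191, 38, 71, 75), [226.1, 74.9]) [ 0.39324752 -0.21807236  0.034     ]
(2989, (457, 22, 55, 69), [488.2, 56.2]) [ 0.56154487 -0.38124238  0.034     ]
(2921, (334, 0, 92, 67), [378.9, 25.9]) [ 0.51054103 -0.29007449  0.034     ]
(571, (246, 160, 35, 35), [262.5, 177.2]) [ 0.34493163 -0.30311379  0.034     ]
```

View pics/w9.png

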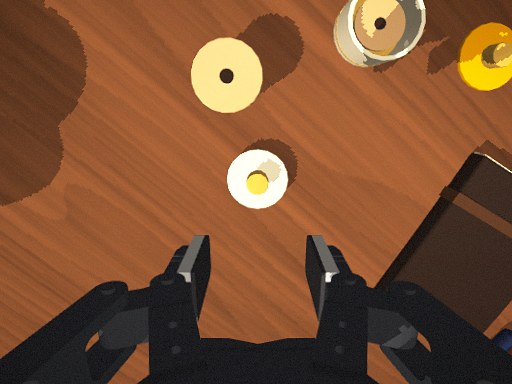

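Ivory lid disc is centred at (257,179) and knob at (257.5,183).

Request:
drive_tool --rotation '[[0, 0, 0], [0, 0, 0], [0, 0, 0], [0, 0, 0], [0, 0, 0], [0, 0, 0], [0, 0, 0]]' --translation '[[-4.5, -2, 30], [0, 0, 45], [0, 0, 45], [0, 0, 20], [0, 0, 15], [0, 0, 8], [0, 0, 0]]' --gripper '[0.1, 0.1, 0.1, 0.1, 0.1, 0.1, 0.1]'

```text
time: 22.55
eef_pos: [0.3365, -0.301, 0.0186]
ee_rot: [-2.936, -1.102, 0.002]
contact_force: [-0.4, 0.4, 0.1]
gripper_width: 0.547
grasp_force: 0.0
```

```bash
python3 - <<'E'
from h import *
o,p,M,a=pose();print(p,a)
plan(.337,-.3027,.019,a,n=1)
E
```

```text
[ 0.33652043 -0.30100021  0.01860291] -48.850634363473084
1 rows rot [-0.31, -0.04, -0.0] tr [-0.8, 1.6, -0.4]
```

Request:
drive_tool --rotation '[[0, 0, 0], [0, 0, 0], [0, 0, 0], [0, 0, 0], [0, 0, 0], [0, 0, 0]]' --translation '[[0, 1, 0], [0, 0, 0], [0, 0, 0], [0, 0, 0], [0, 0, 0], [0, 0, 0]]' --gripper '[-1, -1, -1, -1, -1, -1]' --grip_force 30

```text
time: 23.15
eef_pos: [0.3383, -0.3043, 0.0213]
ee_rot: [-2.942, -1.101, -0.002]
contact_force: [0.8, 0.8, 5.5]
gripper_width: 0.238
grasp_force: 29.8
```

```bash
python3 - <<'E'
from h import *
o,p,M,a=pose();print(p,a)
s=plan(p[0],p[1],.19,a)
plan(.481,-.329,.19,-37,start=s)
E
```

```text
[ 0.33825118 -0.30432941  0.0212529 ] -48.97189166798124
4 rows rot [0.01, -0.02, 0.0] tr [0.0, 0.0, -42.2]
3 rows rot [0.0, 0.0, -3.99] tr [27.9, 39.5, 0.0]
```

Request:
drive_tool --rotation '[[0, 0, 0], [0, 0, 0], [0, 0, 0], [0, 0, 0], [0, 0, -4], [0, 0, -4], [0, 0, -4], [0, 0, 0]]' --translation '[[0, 0, -25], [0, 0, -45], [0, 0, -50], [0, 0, -49], [28, 39.5, 0], [28, 39.5, 0], [28, 39.5, 0], [0, 0, 0]]' --gripper '[-1, -1, -1, -1, -1, -1, -1, -1]'

```text
time: 23.95
eef_pos: [0.4842, -0.3278, 0.1836]
ee_rot: [-2.802, -1.405, 0.001]
contact_force: [-0.7, 0.2, -0.5]
gripper_width: 0.236
grasp_force: 29.6
```

Request:
drive_tool --rotation '[[0, 0, 0], [0, 0, 0]]' --translation '[[0, 0, 0], [0, 0, 0]]' --gripper '[-1, -1]'

```text
time: 24.15
eef_pos: [0.4793, -0.3277, 0.1881]
ee_rot: [-2.808, -1.4, 0.002]
contact_force: [-0.5, 0.5, -1.4]
gripper_width: 0.237
grasp_force: 29.6
```

```bash
python3 - <<'E'
from h import *
o,p,M,a=pose();print(p,a,o['gripper_width'])
im,c=snap('wrist','w10.png')
for b in blobs(im,'white')[:4]: print(b,b[2] and onz(c,*b[2],.052))
E
```

```text
[ 0.47931202 -0.32774157  0.18810137] -37.00826775052561 0.2373038449365907
(4255, (199, 188, 118, 71), [257.6, 241.9]) [ 0.44194177 -0.37529116  0.052     ]
(3949, (226, 88, 72, 73), [261.6, 124.2]) [ 0.51205896 -0.28798749  0.052     ]
(647, (235, 271, 46, 26), [256.1, 282.0]) [ 0.41391668 -0.40997378  0.052     ]
(204, (82, 151, 34, 26), [98.5, 163.9]) [ 0.37182969 -0.22600898  0.052     ]
```

View pics/w10.png

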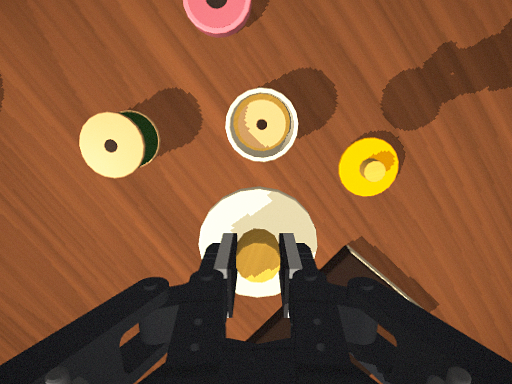

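Pot mouth is at (262,124) and the held lid at (258,243). Moving over the pot.

Request:
drive_tool --rotation '[[0, 0, 0], [0, 0, 0], [0, 0, 0], [0, 0, 0], [0, 0, 0], [0, 0, 0], [0, 0, 0]]' --translation '[[25, 1, 0], [25, 1, 10], [0, 0, 45], [0, 0, 40], [0, 0, 8], [0, 0, 0], [0, 0, 0]]' --gripper '[-1, -1, -1, -1, -1, -1, -1]'

```text
time: 24.9
eef_pos: [0.5125, -0.2901, 0.0883]
ee_rot: [2.811, 1.401, 0.003]
contact_force: [-0.0, -0.2, 0.1]
gripper_width: 0.243
grasp_force: 29.6
```

```bash
python3 - <<'E'
from h import *
o,p,M,a=pose();print(p,a,o['contact_force']);plan(.5115,-.2885,.065,-37,n=3)
E
```

```text
[ 0.51251256 -0.2901398   0.0882836 ] -37.026356446687274 [-0.00042856 -0.17840237  0.09825053]
3 rows rot [0.02, -0.02, -0.01] tr [0.2, -0.6, 7.8]
```

Request:
drive_tool --rotation '[[0, 0, 0], [0, 0, 0], [0, 0, 0], [0, 0, 0], [0, 0, 0]]' --translation '[[0.5, -1.5, 6], [0, 0, 8], [0, 0, 7], [0, 0, 2], [0, 0, 0]]' --gripper '[-1, -1, -1, -1, -1]'

```text
time: 25.4
eef_pos: [0.5111, -0.2878, 0.0633]
ee_rot: [-2.809, -1.401, 0.0]
contact_force: [-0.5, 0.5, 4.0]
gripper_width: 0.236
grasp_force: 30.0
```

Request:
drive_tool --rotation '[[0, 0, 0], [0, 0, 0]]' --translation '[[0, 0, 1], [0, 0, 0]]' --gripper '[-1, -1]'

```text
time: 25.6
eef_pos: [0.5111, -0.2878, 0.0633]
ee_rot: [-2.809, -1.402, -0.0]
contact_force: [-2.2, 1.6, 8.4]
gripper_width: 0.241
grasp_force: 30.3
```

Seated at the expected height. Release, retreat, and look.

Request:
drive_tool --rotation '[[0, 0, 0], [0, 0, 0], [0, 0, 0], [0, 0, 0], [0, 0, 0], [0, 0, 0], [0, 0, 0], [0, 0, 0]]' --translation '[[0, 0, -1.5], [0, 0, 0], [0, 0, -10], [0, 0, -45], [-20, 0, -45], [-20, 0, 0], [0, 0, 0], [0, 0, 0]]' --gripper '[-0.2, -0.2, -0.2, 0, 1, 1, 1, 1]'

```text
time: 26.4
eef_pos: [0.4869, -0.3197, 0.1627]
ee_rot: [-2.808, -1.4, -0.0]
contact_force: [-0.7, 0.3, 0.5]
gripper_width: 0.999
grasp_force: 0.0
```

```bash
python3 - <<'E'
from h import *
o,p,M,a=pose();print(p,a,o['gripper_width'])
im,c=snap('wrist','w11.png')
for b in blobs(im,'white')[:3]: print(b,b[2] and onz(c,*b[2],.058))
for b in blobs(im,'brass')[:6]: print(b,b[2] and onz(c,*b[2],.076))
E
```

```text
[ 0.4868539  -0.31974432  0.16274371] -37.02114929913496 0.99859383324571
(4781, (219, 101, 81, 80), [259.2, 140.9]) [ 0.51165064 -0.28723774  0.058     ]
(660, (64, 156, 41, 41), [83.5, 175.6]) [ 0.37927398 -0.22224364  0.058     ]
(64, (387, 288, 12, 10), [393.1, 289.7]) [ 0.52874765 -0.46908746  0.058     ]
(3604, (63, 128, 69, 69), [97.2, 162.0]) [ 0.40632096 -0.22423449  0.076     ]
(3014, (343, 152, 64, 63), [374.0, 182.9]) [ 0.56372608 -0.36306173  0.076     ]
(1164, (244, 121, 48, 40), [266.9, 140.4]) [ 0.51763494 -0.2885383   0.076     ]
(83, (243, 101, 57, 54), [261.8, 138.0]) [ 0.51571214 -0.28491951  0.076     ]
```

View pics/w11.png

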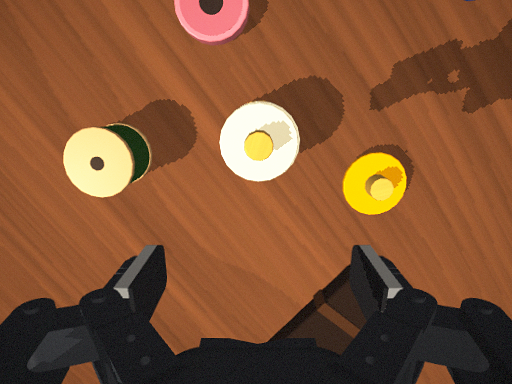

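Ivory lid is seated at (259,141). Grasping the pot.

Request:
drive_tool --rotation '[[0, 0, 0], [0, 0, 0], [0, 0, 0]]' --translation '[[20, 0, 0], [20, 0, 0], [0, 0, 10]]' --gripper '[1, 1, 1]'

```text
time: 26.75
eef_pos: [0.5127, -0.2855, 0.1528]
ee_rot: [-2.805, -1.406, -0.002]
contact_force: [0.0, -0.1, 1.2]
gripper_width: 0.999
grasp_force: 0.0
```

Request:
drive_tool --rotation '[[0, 0, 0], [0, 0, 0], [0, 0, 0]]' --translation '[[0, 0, 0], [0, 0, 0], [0, 0, 0]]' --gripper '[1, 1, 1]'

```text
time: 27.05
eef_pos: [0.5106, -0.2881, 0.1525]
ee_rot: [-2.808, -1.4, 0.001]
contact_force: [-0.7, 0.1, 0.3]
gripper_width: 1.005
grasp_force: 0.0
```

```bash
python3 - <<'E'
from h import *
plan(.5115,-.2875,.018,-37,n=1);print(pose()[1])
E
```

```text
1 rows rot [-0.21, -0.05, -0.0] tr [0.9, 0.9, 134.5]
[ 0.51059331 -0.2880965   0.15253501]
```

Request:
drive_tool --rotation '[[0, 0, 0], [0, 0, 0], [0, 0, 0], [0, 0, 0], [0, 0, 0], [0, 0, 0]]' --translation '[[1, 1, 25], [0, 0, 40], [0, 0, 35], [0, 0, 24], [0, 0, 10], [0, 0, 0]]' --gripper '[1, 1, 1, 1, 1, 1]'

```text
time: 27.65
eef_pos: [0.5109, -0.2868, 0.0173]
ee_rot: [-2.806, -1.399, 0.003]
contact_force: [-0.2, 0.6, -0.6]
gripper_width: 0.995
grasp_force: 0.0
```

Request:
drive_tool --rotation '[[0, 0, 0], [0, 0, 0], [0, 0, 0], [0, 0, 0], [0, 0, 0], [0, 0, 0]]' --translation '[[0, 0, 0], [0, 0, 0], [0, 0, 0], [0, 0, 0], [0, 0, 0], [0, 0, 0]]' --gripper '[-1, -1, -1, -1, -1, -1]' --grip_force 35

```text
time: 28.25
eef_pos: [0.514, -0.2886, 0.0217]
ee_rot: [2.81, 1.402, 0.003]
contact_force: [-0.3, -0.5, 6.3]
gripper_width: 0.73
grasp_force: 39.3
```

```bash
python3 - <<'E'
from h import *
o,p,M,a=pose();print(p,a,o['gripper_width'])
s=plan(p[0],p[1],.25,a)
plan(.527,.233,.25,24,start=s,n=16)
E
```

```text
[ 0.51399741 -0.28861004  0.02172545] -36.97200949503158 0.7295183667781215
6 rows rot [0.02, -0.01, 0.0] tr [0.0, 0.0, -38.0]
16 rows rot [0.0, 0.0, -3.81] tr [33.9, -4.1, 0.0]
```

Request:
drive_tool --rotation '[[0, 0, 0], [0, 0, 0], [0, 0, 0], [0, 0, 0], [0, 0, 0], [0, 0, 0], [0, 0, 0], [0, 0, 0]]' --translation '[[0, 0, -10], [0, 0, -25], [0, 0, -35], [0, 0, -40], [0, 0, -40], [0, 0, -40], [0, 0, -25], [0, 0, -13]]' --gripper '[-1, -1, -1, -1, -1, -1, -1, -1]'

```text
time: 29.05
eef_pos: [0.5134, -0.2883, 0.2509]
ee_rot: [2.81, 1.402, 0.003]
contact_force: [0.1, -0.7, -1.7]
gripper_width: 0.728
grasp_force: 38.9
```

Request:
drive_tool --rotation '[[0, 0, -3.81], [0, 0, -3.81], [0, 0, -3.81], [0, 0, -3.81], [0, 0, -3.81], [0, 0, -3.81], [0, 0, -3.81], [0, 0, -3.81]]' --translation '[[34, -4, 0], [34, -4, 0], [34, -4, 0], [34, -4, 0], [34, -4, 0], [34, -4, 0], [34, -4, 0], [34, -4, 0]]' --gripper '[-1, -1, -1, -1, -1, -1, -1, -1]'

```text
time: 29.85
eef_pos: [0.5912, -0.0274, 0.2472]
ee_rot: [-2.338, -2.093, -0.0]
contact_force: [-0.0, -0.1, -1.3]
gripper_width: 0.727
grasp_force: 38.9
```

Request:
drive_tool --rotation '[[0, 0, -3.81], [0, 0, -3.81], [0, 0, -3.81], [0, 0, -3.81], [0, 0, -3.81], [0, 0, -3.81], [0, 0, -3.81], [0, 0, -3.81]]' --translation '[[34, -4, 0], [34, -4, 0], [34, -4, 0], [34, -4, 0], [34, -4, 0], [34, -4, 0], [34, -4, 0], [34, -4, 0]]' --gripper '[-1, -1, -1, -1, -1, -1, -1, -1]'

```text
time: 30.65
eef_pos: [0.527, 0.2355, 0.248]
ee_rot: [-1.706, -2.634, -0.001]
contact_force: [0.8, 0.0, -1.4]
gripper_width: 0.729
grasp_force: 38.9
```

Request:
drive_tool --rotation '[[0, 0, 0], [0, 0, 0], [0, 0, 0]]' --translation '[[0, 0, 0], [0, 0, 0], [0, 0, 0]]' --gripper '[-1, -1, -1]'

```text
time: 30.95
eef_pos: [0.5281, 0.2336, 0.2482]
ee_rot: [-1.711, -2.632, -0.001]
contact_force: [0.5, -0.5, -1.4]
gripper_width: 0.732
grasp_force: 38.9
```

```bash
python3 - <<'E'
from h import *
im,c=snap('wrist','w12.png')
o,p,M,a=pose();print(p,a,o['gripper_width'])
for b in blobs(im,'teal')[:2]: print(b,b[2] and onz(c,*b[2],.08))
plan(.527,.233,.044,24,n=1)
E
```

```text
[0.52831691 0.23332498 0.24817118] 23.90225996788988 0.72498894573038
(3532, (225, 49, 65, 71), [256.8, 84.2]) [0.49130805 0.31282241 0.08      ]
1 rows rot [-0.05, -0.16, -0.1] tr [-0.3, -1.2, 204.2]
```

Request:
drive_tool --rotation '[[0, 0, 0], [0, 0, 0], [0, 0, 0], [0, 0, 0], [0, 0, 0], [0, 0, 0], [0, 0, 0], [0, 0, 0]]' --translation '[[0, -1, 10], [0, 0, 30], [0, 0, 40], [0, 0, 40], [0, 0, 35], [0, 0, 25], [0, 0, 13], [0, 0, 0]]' --gripper '[-1, -1, -1, -1, -1, -1, -1, -1]'

```text
time: 31.8
eef_pos: [0.5247, 0.233, 0.0522]
ee_rot: [-1.709, -2.628, 0.005]
contact_force: [-0.4, 0.2, -1.2]
gripper_width: 0.729
grasp_force: 38.9
```

Request:
drive_tool --rotation '[[0, 0, 0], [0, 0, 0], [0, 0, 0]]' --translation '[[0, 0, 4], [0, 0, 3], [0, 0, 0]]' --gripper '[-1, -1, -1]'

```text
time: 32.1
eef_pos: [0.5278, 0.2346, 0.0496]
ee_rot: [-1.711, -2.633, -0.005]
contact_force: [-0.2, -0.3, -1.9]
gripper_width: 0.731
grasp_force: 38.9
```

Request:
drive_tool --rotation '[[0, 0, 0], [0, 0, 0], [0, 0, 0]]' --translation '[[0, 0, 3], [0, 0, 2], [0, 0, 0]]' --gripper '[-1, -1, -1]'

```text
time: 32.4
eef_pos: [0.5272, 0.2346, 0.0438]
ee_rot: [-1.71, -2.633, -0.004]
contact_force: [1.0, 0.2, -1.1]
gripper_width: 0.728
grasp_force: 39.0
```

Request:
drive_tool --rotation '[[0, 0, 0], [0, 0, 0]]' --translation '[[0, 0, 1], [0, 0, 0]]' --gripper '[-1, -1]'

```text
time: 32.6
eef_pos: [0.5275, 0.2348, 0.0437]
ee_rot: [-1.71, -2.633, -0.005]
contact_force: [0.2, 0.3, 5.2]
gripper_width: 0.73
grasp_force: 39.4
```

Request:
drive_tool --rotation '[[0, 0, 0], [0, 0, 0], [0, 0, 0], [0, 0, 0], [0, 0, 0], [0, 0, 0], [0, 0, 0], [0, 0, 0]]' --translation '[[0, 0, -1], [0, 0, 0], [0, 0, 0], [0, 0, -25], [0, 0, -45], [0, 0, -50], [0, 0, -50], [0, 0, 0]]' --gripper '[1, 1, 1, 1, 1, 1, 1, 1]'

```text
time: 33.4
eef_pos: [0.5311, 0.2352, 0.2229]
ee_rot: [1.707, 2.628, 0.021]
contact_force: [1.8, -0.8, 0.2]
gripper_width: 0.999
grasp_force: 0.0
```

```bash
python3 - <<'E'
from h import *
w,c=snap('wrist','w13.png');s,cs=snap('scene','s13.png')
cv2.imwrite('pics/m13.png',cv2.cvtColor(np.hstack([cv2.resize(s,(400,300)),cv2.resize(w,(400,300))]),cv2.COLOR_RGB2BGR))
o,p,M,a=pose();print(p,a)
q=plan(.3845,.212,.215,24.4);plan(.3845,.212,.083,24.4,start=q)
E
```

```text
[0.52837776 0.23429079 0.21560116] 23.98516236425244
4 rows rot [0.06, -0.03, -0.1] tr [9.6, -35.1, 0.1]
3 rows rot [0.0, 0.0, 0.0] tr [0.0, 0.0, 44.0]
```

View pics/m13.png

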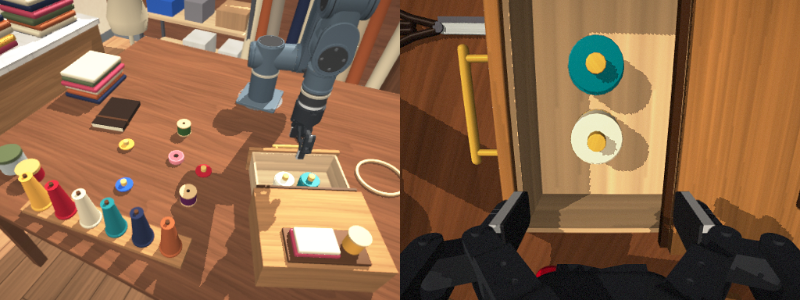

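Both pots stand lidded in the drawer; the ochre, crimson and blue lids remain on the table. Handle bar spans (81,61)–(101,205) in the wrist picture.

```bash
python3 - <<'E'
from h import *
c=get_calibration('wrist');a=onz(c,80,62,.1);b=onz(c,100,203,.1);print(a,b,(a+b)/2)
E
```

```text
[0.35915822 0.27179385 0.1       ] [0.40748461 0.16613138 0.1       ] [0.38332141 0.21896262 0.1       ]
```

Request:
drive_tool --rotation '[[0, 0, 0], [0, 0, 0], [0, 0, 0], [0, 0, 0], [0, 0, 0], [0, 0, 0], [0, 0, 0]]' --translation '[[9.5, -35, 0], [9.5, -35, 0], [9.5, -35, 0], [9.5, -35, 0], [0, 0, 0], [0, 0, 0], [0, 0, 0]]' --gripper '[-0.35, -0.35, -0.35, -0.35, -0.35, -0.35, -0.35]'

```text
time: 34.2
eef_pos: [0.3841, 0.2117, 0.2124]
ee_rot: [-1.71, -2.632, -0.001]
contact_force: [0.2, 0.3, 0.4]
gripper_width: 0.327
grasp_force: 0.0
```

```bash
python3 - <<'E'
from h import *
o,p,M,a=pose();print(p,a,o['gripper_width'])
w,c=snap('wrist','w14.png')
h=cv2.cvtColor(w,cv2.COLOR_RGB2HSV);m=cv2.inRange(h,(20,150,120),(32,255,255))
for k in cv2.findContours(m,0,2)[0]:
    if cv2.contourArea(k)>400: print(cv2.boundingRect(k),cv2.minAreaRect(k))
plan(.385,.2115,.083,24.2,n=1)
E
```

```text
[0.3841103  0.21169186 0.21244699] 23.972145091319952 0.326808466605334
(413, 118, 28, 26) ((427.90008544921875, 130.70001220703125), (23.702320098876953, 26.385601043701172), 26.56505012512207)
(254, 105, 52, 149) ((279.0032958984375, 179.293701171875), (50.23176956176758, 148.0924530029297), 0.909380316734314)
1 rows rot [-0.06, -0.17, -0.23] tr [-0.9, 0.6, 129.7]
```

Request:
drive_tool --rotation '[[0, 0, 0], [0, 0, 0], [0, 0, 0], [0, 0, 0], [0, 0, 0], [0, 0, 0]]' --translation '[[0, 0.5, 20], [0, 0, 40], [0, 0, 35], [0, 0, 25], [0, 0, 9], [0, 0, 0]]' --gripper '[-0.35, -0.35, -0.35, -0.35, -0.35, -0.35]'

```text
time: 34.85
eef_pos: [0.3833, 0.2118, 0.0829]
ee_rot: [-1.709, -2.63, 0.003]
contact_force: [-0.8, -0.2, -0.2]
gripper_width: 0.328
grasp_force: 0.0
```

Request:
drive_tool --rotation '[[0, 0, 0], [0, 0, 0], [0, 0, 0], [0, 0, 0], [0, 0, 0], [0, 0, 0]]' --translation '[[0, 0, 0], [0, 0, 0], [0, 0, 0], [0, 0, 0], [0, 0, 0], [0, 0, 0]]' --gripper '[-1, -1, -1, -1, -1, -1]' --grip_force 30

```text
time: 35.45
eef_pos: [0.3852, 0.2126, 0.086]
ee_rot: [-1.711, -2.634, -0.006]
contact_force: [0.7, -0.0, 4.2]
gripper_width: 0.116
grasp_force: 29.9
```

Request:
drive_tool --rotation '[[0, 0, 0], [0, 0, 0], [0, 0, 0], [0, 0, 0], [0, 0, 0], [0, 0, 0], [0, 0, 0], [0, 0, 0]]' --translation '[[0, 4, 0], [0, 8, 0], [0, 12, 0], [0, 14, 0], [0, 14, 0], [0, 14, 0], [0, 14, 0], [0, 14, 0]]' --gripper '[-1, -1, -1, -1, -1, -1, -1, -1]'

```text
time: 36.25
eef_pos: [0.4711, 0.2497, 0.0861]
ee_rot: [1.712, 2.634, 0.001]
contact_force: [0.3, -4.0, 7.8]
gripper_width: 0.113
grasp_force: 30.1
```

Request:
drive_tool --rotation '[[0, 0, 0], [0, 0, 0], [0, 0, 0], [0, 0, 0], [0, 0, 0], [0, 0, 0], [0, 0, 0], [0, 0, 0]]' --translation '[[0, 14, 0], [0, 14, 0], [0, 14, 0], [0, 12, 0], [0, 9, 0], [0, 6, 0], [0, 4, 0], [0, 0, 0]]' --gripper '[-1, -1, -1, -1, -1, -1, -1, -1]'

```text
time: 37.05
eef_pos: [0.5388, 0.279, 0.0861]
ee_rot: [1.712, 2.632, 0.003]
contact_force: [3.3, -2.9, 5.6]
gripper_width: 0.113
grasp_force: 29.9
```

Request:
drive_tool --rotation '[[0, 0, 0], [0, 0, 0]]' --translation '[[0, 2, 0], [0, 0, 0]]' --gripper '[-1, -1]'

```text
time: 37.25
eef_pos: [0.54, 0.2795, 0.0861]
ee_rot: [1.712, 2.632, 0.001]
contact_force: [1.7, -4.3, 5.7]
gripper_width: 0.117
grasp_force: 30.0
```

```bash
python3 - <<'E'
from h import *
o,p,M,a=pose();print(p,a,o['contact_force'],np.linalg.norm(p[:2]-[.3858,.2111]))
E
```

```text
[0.54003063 0.27947934 0.08607782] 23.919981177114245 [ 1.65147779 -4.30997832  5.67797933] 0.16870927663069707
```

Request:
drive_tool --rotation '[[0, 0, 0], [0, 0, 0], [0, 0, 0]]' --translation '[[0, 3, 0], [0, 2, 0], [0, 0, 0]]' --gripper '[-1, -1, -1]'

```text
time: 37.55
eef_pos: [0.5445, 0.2815, 0.0861]
ee_rot: [1.712, 2.632, 0.001]
contact_force: [2.4, -3.8, 6.1]
gripper_width: 0.11
grasp_force: 30.0
```

Request:
drive_tool --rotation '[[0, 0, 0], [0, 0, 0], [0, 0, 0]]' --translation '[[0, 2, 0], [0, 1, 0], [0, 0, 0]]' --gripper '[-1, -1, -1]'

```text
time: 37.85
eef_pos: [0.5446, 0.2814, 0.0861]
ee_rot: [-1.712, -2.633, 0.007]
contact_force: [-4.3, -7.8, 9.2]
gripper_width: 0.115
grasp_force: 30.4
```

Request:
drive_tool --rotation '[[0, 0, 0], [0, 0, 0]]' --translation '[[0, 2, 0], [0, 0, 0]]' --gripper '[-1, -1]'

```text
time: 38.05
eef_pos: [0.5446, 0.2814, 0.086]
ee_rot: [-1.711, -2.631, 0.013]
contact_force: [-8.6, -8.3, 14.0]
gripper_width: 0.114
grasp_force: 30.7
```

Request:
drive_tool --rotation '[[0, 0, 0], [0, 0, 0], [0, 0, 0], [0, 0, 0], [0, 0, 0], [0, 0, 0], [0, 0, 0], [0, 0, 0]]' --translation '[[0, -2, 0], [0, 0, 0], [0, 0, 0], [0, 0, 0], [0, 0, -20], [0, 0, -45], [0, -20, -50], [0, -40, -20]]' --gripper '[-1, -0.45, -0.45, -0.45, -0.45, -0.45, -0.45, -0.45]'

```text
time: 38.85
eef_pos: [0.4952, 0.2613, 0.2199]
ee_rot: [1.71, 2.634, 0.012]
contact_force: [0.7, -0.1, 1.8]
gripper_width: 0.272
grasp_force: 0.0
```

```bash
python3 - <<'E'
from h import *
w,c=snap('wrist','w15.png');s,cs=snap('side','d15.png')
cv2.imwrite('pics/m15.png',cv2.cvtColor(np.hstack([cv2.resize(s,(400,300)),cv2.resize(w,(400,300))]),cv2.COLOR_RGB2BGR))
h=cv2.cvtColor(w,cv2.COLOR_RGB2HSV);m=cv2.inRange(h,(20,150,120),(32,255,255))
for k in cv2.findContours(m,0,2)[0]:
    if cv2.contourArea(k)>400: print(cv2.boundingRect(k))
print(pose()[1],pose()[0]['contact_force'])
E
```

```text
(309, 107, 56, 145)
[0.49095563 0.26006227 0.22109325] [-0.16287871  0.01954452  0.15215966]
```

View pics/m15.png

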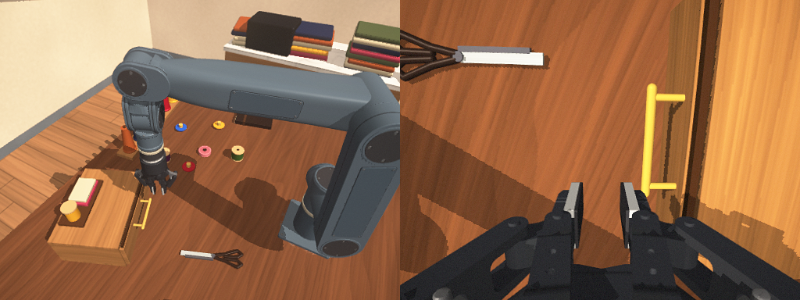

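```bash
python3 - <<'E'
from h import *
c=get_calibration('wrist');ux=np.array([np.cos(np.radians(24.2)),np.sin(np.radians(24.2))])
for u,v in [((652-400)*1.28,88*1.28),((647-400)*1.28,185*1.28)]:
    P=onz(c,u,v,.1); print(P,P[:2]@ux)
print(np.array([.5446,.2814])@ux,np.array([.3858,.2111])@ux)
E
```

```text
[0.51398846 0.33930667 0.1       ] 0.6079088360992511
[0.5593269  0.23859599 0.1       ] 0.6079793106990931
0.6120929569904384 0.438430693263219
```

```bash
python3 - <<'E'
from h import *
ux=np.array([np.cos(np.radians(24.2)),np.sin(np.radians(24.2))])
w,c=snap('wrist')
h=cv2.cvtColor(w,cv2.COLOR_RGB2HSV);m=cv2.inRange(h,(20,150,100),(34,255,255))
for v in (130,150,170,190,210):
    x=np.nonzero(m[v,290:350])[0]+290; P=onz(c,x.mean(),v,.1); print(x.min(),x.max(),P[:2]@ux)
o,p,M,a=pose();print(p,a)
plan(.5446-.05*ux[0],.2814-.05*ux[1],.088,24,n=1)
E
```

```text
321 331 0.6114860855460937
319 330 0.6111117023011999
318 329 0.6111852238780113
317 327 0.6108489781749968
315 325 0.6100799636772197
[0.49211961 0.26041912 0.2186033 ] 24.02412333347635
1 rows rot [0.24, -0.18, 0.02] tr [-2.8, 5.9, 130.6]
```

Handle reads within 1 mm of shut. A gentle closed-finger push will make sure.

Request:
drive_tool --rotation '[[0, 0, 0], [0, 0, 0], [0, 0, 0], [0, 0, 0], [0, 0, 0], [0, 0, 0], [0, 0, 0], [0, 0, 0]]' --translation '[[0, 0, 0], [0, 0, 40], [0, 0, 40], [0, 0, 40], [0, 0, 8], [0, 10, 0], [0, 10, 0], [0, 5, 0]]' --gripper '[-1, -1, -1, -1, -1, -1, -1, -1]'

```text
time: 39.8
eef_pos: [0.5185, 0.2719, 0.0908]
ee_rot: [1.711, 2.634, 0.01]
contact_force: [-0.2, 0.4, 0.9]
gripper_width: -0.001
grasp_force: 0.0
```

Request:
drive_tool --rotation '[[0, 0, 0], [0, 0, 0], [0, 0, 0]]' --translation '[[0, 3, 0], [0, 3, 0], [0, 0, 0]]' --gripper '[-1, -1, -1]'

```text
time: 40.1
eef_pos: [0.5214, 0.2733, 0.0888]
ee_rot: [-1.71, -2.633, -0.004]
contact_force: [-0.1, -1.0, 0.8]
gripper_width: -0.0
grasp_force: 0.0
```

Request:
drive_tool --rotation '[[0, 0, 0], [0, 0, 0], [0, 0, 0]]' --translation '[[0, 3, 0], [0, 3, 0], [0, 0, 0]]' --gripper '[-1, -1, -1]'

```text
time: 40.4
eef_pos: [0.5262, 0.2755, 0.0878]
ee_rot: [-1.71, -2.632, -0.002]
contact_force: [-0.4, 1.0, -0.4]
gripper_width: 0.0
grasp_force: 0.0
```

Request:
drive_tool --rotation '[[0, 0, 0], [0, 0, 0], [0, 0, 0]]' --translation '[[0, 3, 0], [0, 2, 0], [0, 0, 0]]' --gripper '[-1, -1, -1]'

```text
time: 40.7
eef_pos: [0.527, 0.276, 0.0876]
ee_rot: [-1.707, -2.629, 0.009]
contact_force: [-6.8, -4.1, 6.2]
gripper_width: -0.0
grasp_force: 5.1
```

Request:
drive_tool --rotation '[[0, 0, 0], [0, 0, 0], [0, 0, 0]]' --translation '[[0, 2, 0], [0, 2, 0], [0, 0, 0]]' --gripper '[-1, -1, -1]'

```text
time: 41.0
eef_pos: [0.5272, 0.2761, 0.0875]
ee_rot: [-1.705, -2.625, 0.019]
contact_force: [-15.6, -7.5, 10.5]
gripper_width: -0.004
grasp_force: 9.9
```

Firmly against its stop (17 N, no movement). Back off and hand in.

Request:
drive_tool --rotation '[[0, 0, 0], [0, 0, 0], [0, 0, 0], [0, 0, 0], [0, 0, 0], [0, 0, 0], [0, 0, 0], [0, 0, 0]]' --translation '[[0, -10, 0], [0, -20, 0], [0, -10, -30], [0, 0, -45], [0, 0, -45], [0, 0, 0], [0, 0, 0], [0, 0, 0]]' --gripper '[-1, -1, -1, -1, -1, -1, -1, -1]'

```text
time: 41.8
eef_pos: [0.4974, 0.2624, 0.2067]
ee_rot: [-1.709, -2.631, 0.0]
contact_force: [-0.8, 0.1, -0.5]
gripper_width: -0.003
grasp_force: 0.0
```

```bash
python3 -c "
from workcell import *
print(close_job())"
```

```text
the job is handed in; nothing more can be done
None
```

The job is handed in: the teal and ivory pots, the only two on the table, stand upright in the drawer with their own lids seated, and the drawer is pushed shut to its stop; the crimson and ochre lids and the blue look-alike stay on the table.

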